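# Change the batch under the inspection magnifier

### The job

Change the batch under the magnifier: swing the magnifier aside until its head is well clear of the sample holder, take the retaining bar off and lay it on the bench, move the old tin from the holder to stand upright on the bench, and stand all the small jars upright on the holder's mat in one row along the line between its two posts, so that the bar will pass over the middle of every lid. Then lay the bar back across the two posts, centred and down in both forks, and last swing the magnifier back so that its lens is over the middle of the bar. Leave the bottle, rack and beaker where they are.

Things in the scene. Friction and masses are not known exactly. Their poses are not given: they have to be found in the camera images.
- holder: sample holder, fixed to the bench: flat plate, 140 mm (its x) by 300 mm (its y), no rim, with a black rubber mat in the middle, its top 8 mm above the bench, where the jars stand, and a forked steel post at each end (y = +121 and -121 mm; 226 mm clear between them). Origin: centre of the plate's underside; y runs from post to post, z up
- fork_a (a point): middle of the saddle of the post at the holder's y = +121 mm, 68 mm above the bench. Each post is 52 mm wide (holder's x) and 16 mm thick (y); its fork is a U-shaped slot 32 mm wide along x, open along y, between two cheeks that rise 15 mm above the saddle (to 83 mm). Axes as the holder's
- fork_b (a point): the same point of the like post at the holder's y = -121 mm
- bar: retaining bar, loose, lying in both forks of the holder at the start: flat aluminium bar 290 mm long (its y), 22 mm wide (its x), 12 mm thick, with an upright black grip block in the middle of its top, 16 mm wide (x), 90 mm long (y), rising from 12 to 46 mm above the bar's underside; 0.18 to 0.35 kg. Same either way round. Origin: centre of its underside
- jar1: squat screw-lid jar, amber glass with a white lid, 52 mm in diameter and 50 mm tall, with a heavy base, 0.14 to 0.28 kg, standing on the bench to the robot's left at the start; two to four of the four alike jars are present (None if absent). Origin: centre of its underside; z up through the lid
- jar2: squat screw-lid jar, amber glass with a white lid, 52 mm in diameter and 50 mm tall, with a heavy base, 0.14 to 0.28 kg, standing on the bench to the robot's left at the start; two to four of the four alike jars are present (None if absent). Origin: centre of its underside; z up through the lid
- jar3: squat screw-lid jar, amber glass with a white lid, 52 mm in diameter and 50 mm tall, with a heavy base, 0.14 to 0.28 kg, standing on the bench to the robot's left at the start; two to four of the four alike jars are present (None if absent). Origin: centre of its underside; z up through the lid
- jar4: squat screw-lid jar, amber glass with a white lid, 52 mm in diameter and 50 mm tall, with a heavy base, 0.14 to 0.28 kg, standing on the bench to the robot's left at the start; two to four of the four alike jars are present (None if absent). Origin: centre of its underside; z up through the lid
- tin: low round steel tin from the last batch, 60 mm in diameter (62 mm over the lid rim), 45 mm tall, about 0.25 kg, standing on the holder's mat under the bar at the start; the bench between holder and robot is free. Origin: centre of its underside
- swing (a joint): angle of the magnifier's swing arm about the vertical post of its stand, rad, -1.1 to +1.1 (end stops); at 0 the arm points along the stand's own -x (about towards the robot); growing values swing the lens towards the robot's right (anticlockwise seen from above), away from jars and holder. Stiff: it takes about 2.5 N at the grip and stays where it is left
- lens (a point): centre of the magnifier's round lens (head 114 mm in diameter, 238 to 256 mm above the bench), 220 mm from the vertical hinge axis, which is the steel post of the stand beyond the holder (white foot 110 mm in diameter, post top 233 mm). Its x axis points level from the lens to the hinge axis. At the start it hangs over the holder
- grip (a point): where to hold the magnifier: on an upright round black grip peg, 16 mm in diameter, at the outer rim of the head, 272 mm from the hinge axis, in line with hinge and lens. The peg rises from the head (256 mm above the bench) to 312 mm; this point is 290 mm above the bench
- flask: bystander: amber bottle with a blue cap, 76 mm in diameter, 160 mm tall; leave alone. Origin: centre of its underside
- rack: bystander: low green compartment rack 90 x 160 x 40 mm; leave alone. Origin: centre of its underside
- beaker: bystander: empty glass beaker 70 mm in diameter, 90 mm tall; leave alone. Origin: centre of its underside
There are look-alikes about, which are no part of the job. Leave any green or pink look-alike of the jar1 alone.

How it is judged:
By the outcome, as a careful person would: the job done as asked, in the order asked, and still so for the second after the job is handed in, with the robot touching nothing.
Of jar1, jar2, jar3, jar4 only 2 to 4 are there at a start; the rules pass over those that are not, and their reading is None.
At some moment in a run one of jar1, jar2, jar3, jar4 may be knocked a few centimetres aside while the robot is not near it.
It also fails if it takes over 210 s, if anything falls off the work surface, if the arm or the gripper's body presses on something with over 40 N, if the wrist force passes 120 N, or if a joint passes its speed limit or range.

### The arm

A 6-joint arm with a two-finger parallel gripper is mounted at the origin on the work surface. World frame = base frame: x ahead of the robot, y to its left, z up, the work surface at z = 0. Lengths are in m, angles in rad, forces in N, time in s.
With the tool pointing down it reaches from about 0.35 to 0.975 m from the base axis. Payload 4.9 kg.
Tool frame: the origin (TCP) lies at the very end of the fingers, on their centre line; the grasp point (between the pads) lies 19 mm behind it (ctrl.tcp_to_grasp is the z of the grasp point in the tool frame, in m); z points along the fingers, y is the line along which they close (so a half turn about z gives the same grasp; the last joint's range is limited). The gripper opens to 85 mm and grips with 20 to 120 N. Pads are 22 mm wide; open, the fingers measure 114 mm over their backs; the gripper's body (76 mm by 85 mm) begins 54 mm behind the grasp point. The pads swing forward as they close: fully open they stand 13 mm farther back than shut.
Start: joints at [1.064, 0.053, 1.613, -0, 1.476, -0.119], TCP at [0.236, 0.579, 0.231] pointing down, gripper open.
Joint ranges: [-3.01, 3.01], [-1.01, 2.22], [0.06, 2.58], [-1.02, 4.17], [0.09, 2.62], [-3.14, 3.14]. Speed limits (rad/s): [2.57, 2.57, 3.14, 3.14, 3.14, 3.14].

### API

Orientations are given as a rotation vector (axis times angle).
In Python, from station import ctrl, eyes, job, nets gives the robot as it stands. The module is installed in compiled form; this text tells all that it offers.
- The arm moves only by the tool jog_arm, never from a script. Its argument "commands" is one flat list of numbers, 7 for each row, row after row: the shift along the tool's x, y, z each as a share of 0.06 m, from -1 to 1, then the turn, a rotation vector about the tool's x, y, z each as a share of 0.1 rad, from -1 to 1, then the finger opening in mm, from 0 to 85.4. In form: [x, y, z, ax, ay, az, grip, x, y, z, ax, ay, az, grip, ...]. A call has 1 to 20 rows; each row shifts and turns the commanded pose from where the row before left it, along the tool's axes as they then stand; what a row does not reach is not made up. A row lasts 1/8 s, in which the tool goes at most 62.5 mm and 10.7 degrees, less where a joint would pass 70% of its speed; a pose out of reach is approached as far as the arm can. A call with a number of a shift or a turn outside -1 to 1 is refused whole. A call with a gripper value outside its range is refused whole. The fingers move at their own pace and stop on an object; "newtons" is the grip in N (left out, the last holds). Time passes only in rows, so rows that do not move let the fingers close. It gives the time, the measured TCP pose, the force, the opening and the grip force at its end, in the units of the state.
- ctrl.get_obs(): the state, without advancing time (a new reading comes with each control period).
- eyes.get_image(name): name is "scene" or "side" or "wrist"; returns a dict with "image" (400x640x3 uint8, red, green, blue), "z_map" (400x640 float32, m along the optical axis (not along the pixel's ray), 0 where there is no reading), "K" (3x3 intrinsics, pixels), "cam_to_world" (4x4, takes a point from camera to world coordinates). Camera axes: x right, y up, looking along -z (the intrinsics and any distortion apply to the point x, -y, -z); pixel columns grow to the right and rows downward; lengths in m; the calibration is good to about 2 mm. A picture is of the moment at which its call begins.
- job.finish_job(): hands the job in; it is judged then, once.
Trained networks look in the newest picture that a camera, given by its name, has taken for a name from the list of things; names that differ only in an ending like _2 or _b are one class to them, and where a whole thing is asked for, a point or a joint stands for the part that bears it (a point fixed in the world has none). Each returns a list of dicts, best first, with "p" (0 to 1); they miss things now and then, are a little off and sometimes report something else, mostly with a low value. They report only what shows in the picture. A call takes as long as a camera call. They do not tell look-alikes from the thing itself.
- nets.silhouettes(camera, name): "mask" (400x640 bool, what is visible of it) and "bbox" ([left, top, right, bottom] in pixels, round what is visible of it).
The state is a dict: "t": time; "q": joint angles; "dq": joint speeds; "effort": joint torques, N m; "tool_pos": TCP position; "tool_rot": TCP orientation; "contact_force": force on the tool from outside, world axes, zero at the start; "wrist_torque": the same for the moment, N m; "opening": finger opening in m; "grip_force": force on a finger pad.
Only numpy, scipy, OpenCV 4.12 (cv2) and the standard library are available. Lean on these libraries where they do the work, as an engineer would, in place of code of your own. Each camera call takes 0.05 s, during which the arm holds its last target. There are 200 camera calls.

## Working session

There is one attempt and no reset: what is moved stays moved. The work goes in short steps, Python scripts to look and compute and a tool call to move; the robot and the scene stay as the last step left them, time stands still between calls to the robot, and variables do not carry over. Pictures are saved under pics/ and viewed, at most 14 in all, crops included, and the job is handed in when it is done.

Besides the shell and the picture viewer there is one more tool, called after "Request:" as name(argument=value, ...), one argument or row to a line, values as JSON. jog_arm: Moves the arm, as the interface text tells. Shift numbers are shares of 0.06 m and turn numbers shares of 0.1 rad, none past 1 either way. Its arguments: {"type":"object","properties":{"commands":{"type":"array","items":{"type":"number"}},"newtons":{"type":"number"}},"required":["commands"]}

```bash
mkdir -p pics
cat > h.py <<'E'
import numpy as np, cv2
from scipy.spatial.transform import Rotation as R
from station import ctrl, eyes, job, nets
def shot(c,fn=None):
    d=eyes.get_image(c)
    if fn: cv2.imwrite('pics/'+fn,d['image'][:,:,::-1])
    return d
def cloud(d):
    z=d['z_map'];K=d['K'];v,u=np.mgrid[:400,:640]
    P=np.stack([(u-K[0,2])*z/K[0,0],-(v-K[1,2])*z/K[1,1],-z],-1)
    T=d['cam_to_world'];W=P@T[:3,:3].T+T[:3,3];W[z<=0]=np.nan
    return W
def pix(d,p):
    T=d['cam_to_world'];c=T[:3,:3].T@(np.asarray(p)-T[:3,3]);K=d['K']
    return K[0,0]*c[0]/-c[2]+K[0,2],K[1,1]*-c[1]/-c[2]+K[1,2]
def st():
    o=ctrl.get_obs();return o
E
python3 - <<'E'
from h import *
o=st();print(o['t'],o['tool_pos'],o['tool_rot'],R.from_rotvec(o['tool_rot']).as_matrix().round(3),ctrl.tcp_to_grasp)
for c in('scene','side'):
    d=shot(c,c+'0.png');W=cloud(d);print(c,d['cam_to_world'].round(3).tolist(),d['K'].tolist())
    for n in('holder','bar','jar1','tin','swing','flask','rack','beaker'):
        for r in nets.silhouettes(c,n)[:7]:
            m=r['mask'];p=W[m];p=p[~np.isnan(p[:,0])]
            if len(p): print(n,round(r['p'],2),np.array(r['bbox']).tolist(),len(p),np.median(p,0).round(3),p.min(0).round(3),p.max(0).round(3))
E
```

```text
0.0 [0.23603338 0.57803486 0.23006288] [-0.60514437 -3.08212953  0.00308233] [[-0.926  0.378 -0.001]
 [ 0.378  0.926 -0.002]
 [ 0.    -0.002 -1.   ]] -0.0187
scene [[-0.526, -0.493, 0.693, 1.583], [0.85, -0.311, 0.424, 0.701], [0.006, 0.812, 0.583, 1.066], [0.0, 0.0, 0.0, 1.0]] [[481.87728519334246, 0.0, 318.1964992447367], [0.0, 481.87728519334246, 197.39318752954625], [0.0, 0.0, 1.0]]
holder 0.64 [194.9, 154.3, 296.6, 189.4] 1225 [ 0.617 -0.101  0.25 ] [ 0.2   -0.519 -0.008] [ 0.748 -0.013  0.312]
bar 0.85 [243.8, 198.0, 315.4, 235.0] 603 [ 0.575 -0.073  0.08 ] [ 0.467 -0.222 -0.002] [0.587 0.066 0.118]
jar1 0.97 [388.5, 294.1, 405.7, 318.6] 404 [0.69  0.404 0.045] [ 0.65   0.374 -0.003] [0.704 0.426 0.054]
jar1 0.89 [428.9, 261.9, 445.7, 288.9] 324 [0.519 0.463 0.044] [0.478 0.438 0.   ] [0.532 0.485 0.053]
jar1 0.88 [402.1, 247.2, 421.1, 271.3] 301 [0.481 0.371 0.043] [ 0.385  0.341 -0.003] [0.527 0.393 0.054]
jar1 0.86 [440.2, 242.0, 454.7, 265.7] 343 [0.409 0.449 0.037] [ 0.306  0.406 -0.01 ] [0.426 0.474 0.053]
jar1 0.79 [360.5, 259.3, 374.3, 280.8] 344 [0.599 0.265 0.042] [ 0
[... 1734 characters left out ...]
0.016] [ 0.224  0.437 -0.002] [0.391 0.581 0.307]
jar1 0.51 [212.0, 256.9, 233.3, 281.1] 320 [0.665 0.406 0.046] [ 0.647  0.349 -0.002] [0.745 0.427 0.057]
jar1 0.39 [296.2, 288.5, 307.1, 296.3] 56 [0.417 0.284 0.013] [ 0.153  0.263 -0.001] [0.434 0.55  0.48 ]
jar1 0.23 [324.2, 125.4, 355.8, 173.7] 659 [ 0.587 -0.076  0.256] [ 0.523 -0.43   0.002] [ 0.856 -0.015  0.316]
swing 0.95 [322.2, 123.9, 352.2, 174.8] 719 [ 0.591 -0.08   0.256] [ 0.523 -1.647 -0.749] [ 1.884 -0.015  0.316]
flask 0.82 [230.6, 207.6, 253.6, 234.8] 355 [0.715 0.276 0.122] [ 0.692  0.149 -0.003] [0.906 0.305 0.167]
beaker 0.68 [266.7, 194.1, 287.3, 220.3] 401 [0.741 0.089 0.065] [ 0.711  0.006 -0.   ] [0.873 0.117 0.096]
```

View pics/scene0.png

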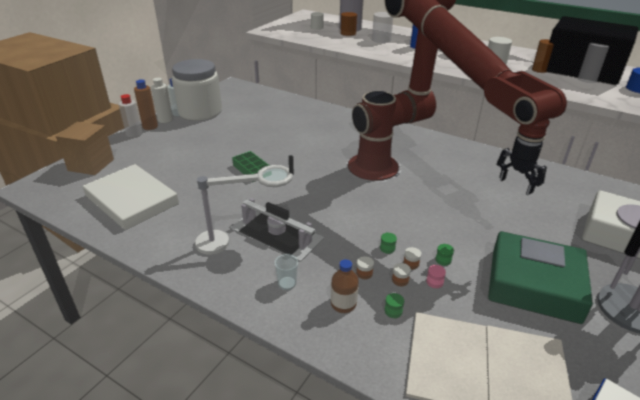

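View pics/side0.png

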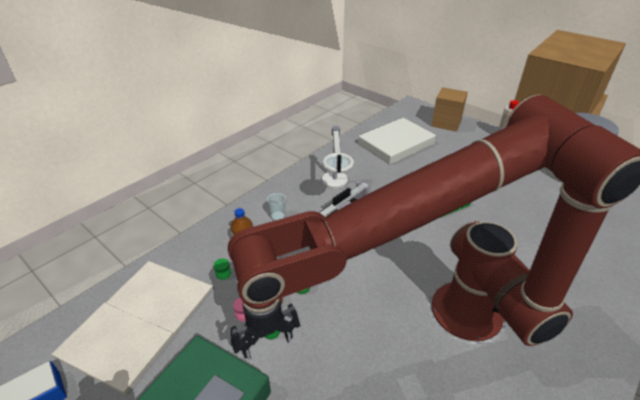

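Run:
```python
from h import *
d=shot('scene');W=cloud(d);I=d['image'].astype(int)
big=cv2.resize(d['image'][140:320,180:460],None,fx=2.8,fy=2.8,interpolation=cv2.INTER_CUBIC);cv2.imwrite('pics/crop1.png',big[:,:,::-1])
def show(n,p):print(n,len(p),'mean',p.mean(0).round(4),'min',p.min(0).round(3),'max',p.max(0).round(3))
X,Y,Z=W[...,0],W[...,1],W[...,2]
white=(I.min(-1)>120)
for c in((365,265),(413,255),(401,271)):
    m=np.zeros(Z.shape,bool);m[c[1]-14:c[1]+14,c[0]-12:c[0]+12]=1
    k=m&(abs(Z-.05)<.005);p=W[k];show('lid',p)
    q=p[:,:2].astype(np.float32);print(cv2.minEnclosingCircle(q), np.median(I[k],0))
reg=(X>.4)&(X<.75)&(Y>-.3)&(Y<.12)
for n,lo,hi in(('peg',.285,.316),('head',.25,.262),('arm',.225,.27),('bargrip',.108,.12),('bartop',.075,.09)):
    p=W[reg&(Z>lo)&(Z<hi)];show(n,p)
    c=p[:,:2]-p[:,:2].mean(0);u,s,v=np.linalg.svd(c,full_matrices=False);print('  dir',v[0].round(4),'ext',(c@v[0]).min().round(4),(c@v[0]).max().round(4),(c@v[1]).min().round(4),(c@v[1]).max().round(4),'rect',cv2.minAreaRect(p[:,:2].astype(np.float32)))
v,u=np.mgrid[:400,:640]
p=W[(u>190)&(u<222)&(v>172)&(v<236)]
q=p[(p[:,2]>.05)&(p[:,2]<.21)];show('post',q)
for lo in(.06,.1,.15,.19):
    t=q[(q[:,2]>lo)&(q[:,2]<lo+.03)]
    if len(t): show('  post%g'%lo,t)
q=W[(u>185)&(u<235)&(v>225)&(v<260)];q=q[(q[:,2]>.006)&(q[:,2]<.03)];show('foot',q);print(cv2.minEnclosingCircle(q[:,:2].astype(np.float32)))
```

```text
lid 153 mean [0.5862 0.2603 0.0481] min [0.56  0.234 0.045] max [0.611 0.286 0.054]
((0.5847829580307007, 0.2603430151939392), 0.02760929800570011) [134. 134. 128.]
lid 171 mean [0.4838 0.3664 0.0481] min [0.443 0.341 0.045] max [0.554 0.39  0.053]
((0.4979651868343353, 0.36272940039634705), 0.05579559877514839) [147. 147. 139.]
lid 162 mean [0.5522 0.3672 0.048 ] min [0.489 0.343 0.045] max [0.581 0.392 0.053]
((0.5349515676498413, 0.369720458984375), 0.04625203460454941) [133. 134. 128.]
peg 45 mean [ 0.5502 -0.0305  0.3   ] min [ 0.539 -0.041  0.285] max [ 0.558 -0.024  0.312]
  dir [0.9263 0.3767] ext -0.0143 0.0082 -0.0075 0.0067 rect ((0.5472849607467651, -0.03239099681377411), (0.02358752116560936, 0.012882634066045284), 34.45856857299805)
head 572 mean [ 0.6358 -0.123   0.2537] min [ 0.531 -0.251  0.25 ] max [ 0.748 -0.014  0.262]
  dir [ 0.6553 -0.7554] ext -0.1315 0.1615 -0.0602 0.0504 rect ((0.631260871887207, -0.14408233761787415), (0.10793745517730713, 0.2894301414489746), 32.930274963378906)
arm 1133 mean [ 0.6314 -0.1167  0.2499] min [ 0.531 -0.251  0.226] max [ 0.748 
[... 660 characters left out ...]
64893054962, 0.20153622329235077), 87.97068786621094)
post 236 mean [ 0.7342 -0.2299  0.1326] min [ 0.722 -0.243  0.05 ] max [ 0.744 -0.222  0.21 ]
  post0.06 43 mean [ 0.7342 -0.2298  0.074 ] min [ 0.722 -0.238  0.061] max [ 0.744 -0.223  0.089]
  post0.1 45 mean [ 0.7344 -0.2299  0.1152] min [ 0.723 -0.24   0.101] max [ 0.742 -0.223  0.13 ]
  post0.15 45 mean [ 0.7341 -0.2303  0.1641] min [ 0.725 -0.242  0.15 ] max [ 0.741 -0.224  0.179]
  post0.19 32 mean [ 0.7345 -0.2301  0.2002] min [ 0.726 -0.243  0.19 ] max [ 0.744 -0.224  0.21 ]
foot 578 mean [ 0.7368 -0.2274  0.016 ] min [ 0.636 -0.289  0.006] max [ 0.786 -0.178  0.03 ]
((0.7111878991127014, -0.2351136952638626), 0.0755791962146759)
```

View pics/crop1.png

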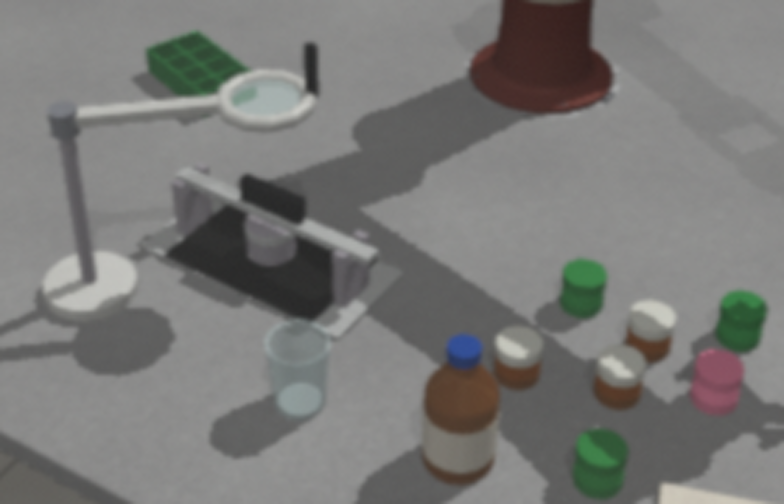

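The three white-lidded amber jars are at (365,267), (401,274) and (412,257). The objects at (388,242), (445,254) and (394,305) are green and (437,276) is pink, so those are look-alikes. The magnifier peg is at (291,163), world (0.545, -0.034), and the hinge is about (0.729, -0.235). Those are 272 mm apart, which agrees with the text.

Request:
jog_arm(
  commands=[0,0,-0.43,0,0,0.88,85,0,0,-0.43,0,0,0.88,85,0,0,-0.43,0,0,0.88,85,0,0,-0.43,0,0,0.88,85,0,0,-0.43,0,0,0.88,85,-0.78,-0.22,0,0,0,0,85,-0.78,-0.22,0,0,0,0,85,-0.78,-0.22,0,0,0,0,85,-0.78,-0.22,0,0,0,0,85,-0.78,-0.22,0,0,0,0,85,-0.78,-0.22,0,0,0,0,85,-0.78,-0.22,0,0,0,0,85,-0.78,-0.22,0,0,0,0,85,-0.78,-0.22,0,0,0,0,85,-0.78,-0.22,0,0,0,0,85,-0.78,-0.22,0,0,0,0,85,-0.78,-0.22,0,0,0,0,85,-0.78,-0.22,0,0,0,0,85,-0.78,-0.22,0,0,0,0,85],
  newtons=30,
)

```text
t: 3.32
tool_pos: [0.544, -0.0305, 0.3605]
tool_rot: [1.264, 2.876, 0.0]
contact_force: [0.7, 0.6, -0.7]
opening: 0.0847
grip_force: 0.0
```

```bash
cat >> h.py <<'E'
def plan(pos,yaw_deg,say=''):
    """deltas: turn about tool z (rad), then shift in tool axes after the turn (m)"""
    o=st();M=R.from_rotvec(o['tool_rot']).as_matrix()
    y0=np.degrees(np.arctan2(M[1,0],M[0,0]));dy=(yaw_deg-y0+180)%360-180
    x=np.array([np.cos(np.radians(yaw_deg)),np.sin(np.radians(yaw_deg)),0]);y=np.array([x[1],-x[0],0])
    D=np.asarray(pos)-o['tool_pos']
    print(say,'t',round(o['t'],1),'pos',o['tool_pos'].round(4),'yaw',y0.round(2),'tilt',M[:,2].round(3),'q',np.round(o['q'],2),'open',round(o['opening'],4),'F',np.round(o['contact_force'],1))
    print('  turn share tot',round(-np.radians(dy)/.1,2),'shift shares tot x',round(D@x/.06,2),'y',round(D@y/.06,2),'z',round(-D[2]/.06,2))
E
python3 - <<'E'
from h import *
plan((.545,-.034,.271),132.5)
d=shot('wrist','w1.png');print(d['cam_to_world'].round(3).tolist())
W=cloud(d);X,Y,Z=W[...,0],W[...,1],W[...,2]
p=W[(Z>.303)&(Z<.318)&(abs(X-.545)<.04)&(abs(Y+.034)<.04)];print(len(p),p.mean(0) if len(p) else '',p.min(0) if len(p) else '',p.max(0) if len(p) else '')
E
```

```text
t 3.3 pos [ 0.544  -0.0305  0.3605] yaw 132.56 tilt [ 0.001  0.    -1.   ] q [-0.19 -0.18  1.63  0.    1.7  -0.94] open 0.0847 F [ 0.7  0.6 -0.7]
  turn share tot 0.01 shift shares tot x -0.05 y -0.03 z 1.49
[[0.736, -0.639, -0.222, 0.487], [0.676, 0.696, 0.242, 0.032], [-0.0, -0.328, 0.945, 0.504], [0.0, 0.0, 0.0, 1.0]]
422 [ 0.54392094 -0.03289961  0.31195327] [ 0.53710322 -0.04174628  0.30300682] [ 0.55251178 -0.02616908  0.31531631]
```

View pics/w1.png

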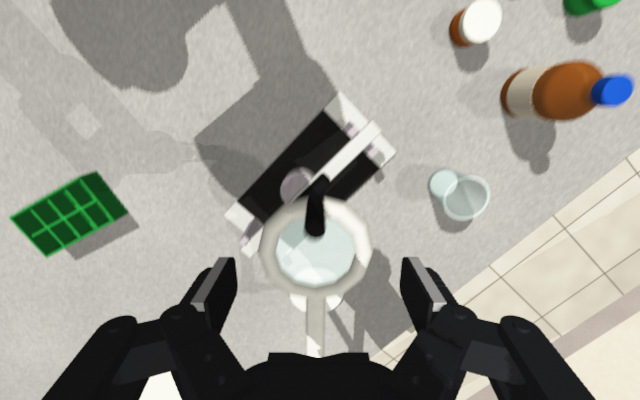

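The wrist view shows the peg at (315,215), centred between the fingers, with the bar and tin behind the lens. I'll descend and close.

Request:
jog_arm(
  commands=[-0.03,0,0.5,0,0,0,85,0,0,0.5,0,0,0,85,0,0,0.48,0,0,0,85,0,0,0,0,0,0,10,0,0,0,0,0,0,10,0,0,0,0,0,0,10,0,0,0,0,0,0,10,0,0,0,0,0,0,10,0,0,0,0,0,0,10],
  newtons=30,
)

```text
t: 4.5
tool_pos: [0.5451, -0.0306, 0.2733]
tool_rot: [1.263, 2.874, -0.0]
contact_force: [-1.1, -0.5, 5.0]
opening: 0.0154
grip_force: 29.5
```

Run:
```python
from h import *
plan((.545,-.034,.271),132.5)
```

```text
t 4.5 pos [ 0.5451 -0.0306  0.2733] yaw 132.57 tilt [ 0.002 -0.001 -1.   ] q [-0.19 -0.16  1.75 -0.    1.55 -0.93] open 0.0154 F [-1.1 -0.5  5. ]
  turn share tot 0.01 shift shares tot x -0.04 y -0.04 z 0.04
```

Request:
jog_arm(
  commands=[0,-0.23,0,0,0,-0.5,10,-0.01,-0.23,0,0,0,-0.5,10,0,-0.23,0,0,0,-0.5,10,-0.01,-0.23,0,0,0,-0.5,10,-0.02,-0.45,0,0,0,-1,10,-0.02,-0.45,0,0,0,-1,10,-0.02,-0.45,0,0,0,-1,10,-0.02,-0.45,0,0,0,-1,10],
)

```text
t: 5.5
tool_pos: [0.4615, -0.1683, 0.2733]
tool_rot: [-0.351, -3.12, -0.003]
contact_force: [-5.5, 5.4, 7.6]
opening: 0.0155
grip_force: 29.8
```

Run:
```python
from h import *
o=st();print(np.hypot(o['tool_pos'][0]-.729,o['tool_pos'][1]+.235),np.degrees(np.arctan2(o['tool_pos'][1]+.235,o['tool_pos'][0]-.729)))
plan((.545,-.034,.271),132.5)
```

```text
0.2756474638851974 165.9981899657408
 t 5.5 pos [ 0.4615 -0.1683  0.2733] yaw 167.17 tilt [-0.002  0.002 -1.   ] q [-0.5  -0.29  1.86  0.    1.58 -1.85] open 0.0155 F [-5.5  5.4  7.6]
  turn share tot 6.05 shift shares tot x 0.71 y 2.54 z 0.04
```

Request:
jog_arm(
  commands=[-0.03,-0.45,0,0,0,-1,10,-0.03,-0.45,0,0,0,-1,10,-0.03,-0.45,0,0,0,-1,10,-0.03,-0.45,0,0,0,-1,10,-0.03,-0.45,0,0,0,-1,10,-0.03,-0.45,0,0,0,-1,10,-0.03,-0.45,0,0,0,-1,10,-0.01,-0.22,0,0,0,-0.5,10,0,0,0,0,0,0,10],
)

```text
t: 6.62
tool_pos: [0.4899, -0.3705, 0.2731]
tool_rot: [0.799, -3.024, 0.012]
contact_force: [-19.5, -14.1, 5.8]
opening: 0.015
grip_force: 29.8
```

Run:
```python
from h import *
o=st();print(np.hypot(o['tool_pos'][0]-.729,o['tool_pos'][1]+.235),np.degrees(np.arctan2(o['tool_pos'][1]+.235,o['tool_pos'][0]-.729)))
plan((.545,-.034,.271),132.5)
```

```text
0.27481899310895247 -150.45501469013058
 t 6.6 pos [ 0.4899 -0.3705  0.2731] yaw -150.41 tilt [-0.011 -0.011 -1.   ] q [-0.76  0.01  1.59 -0.02  1.54 -2.85] open 0.015 F [-19.5 -14.1   5.8]
  turn share tot 13.46 shift shares tot x 3.51 y 4.47 z 0.04
```

Request:
jog_arm(
  commands=[0.03,-0.45,0,0,0,0,10,-0.04,-0.44,0,0,0,0,10,-0.02,-0.2,0,0,0,0,10,0,0,0,0,0,0,10,0,0,0,0,0,0,85,0,0,0,0,0,0,85,0,0,0,0,0,0,85,0,0,-0.3,0,0,0,85,0,0,-0.6,0,0,0,85,0,0,-0.7,0,0,0,85,0,0,-0.5,0,0,1,85,0,0,0,0,0,1,85,0,0,0,0,0,1,85],
)

```text
t: 8.25
tool_pos: [0.5294, -0.42, 0.4002]
tool_rot: [-0.343, 3.121, -0.004]
contact_force: [-0.8, -0.3, 0.3]
opening: 0.0851
grip_force: 0.0
```

Run:
```python
from h import *
plan((.5,-.08,.36),170)
d=shot('scene','s2.png');W=cloud(d);X,Y,Z=W[...,0],W[...,1],W[...,2]
reg=(X>.4)&(X<.72)&(Y>-.24)&(Y<.12)
p=W[reg&(Z>.106)&(Z<.118)];print('grip top',len(p),p.mean(0),cv2.minAreaRect(p[:,:2].astype(np.float32)))
p=W[reg&(Z>.076)&(Z<.0835)];print('bar top',len(p),p.mean(0),cv2.minAreaRect(p[:,:2].astype(np.float32)))
print(cv2.fitLine(p[:,:2].astype(np.float32),cv2.DIST_HUBER,0,.001,.001).ravel())
p=W[(Z>.295)&(Z<.318)&(X<.6)&(X>.4)&(Y<-.25)&(Y>-.5)];print('peg',len(p),p.mean(0) if len(p) else '')
for n in('bar','holder','tin'):
    for r in nets.silhouettes('scene',n)[:2]:
        m=cv2.erode(r['mask'].astype(np.uint8),np.ones((2,2)))>0;q=W[m];q=q[q[:,2]==q[:,2]]
        print(n,r['p'],r['bbox'],len(q),q.mean(0),cv2.minAreaRect(q[:,:2].astype(np.float32)))
```

```text
t 8.2 pos [ 0.5294 -0.42    0.4002] yaw -167.45 tilt [ 0.002 -0.002 -1.   ] q [-0.78  0.13  1.26  0.    1.75 -2.57] open 0.0851 F [-0.8 -0.3  0.3]
  turn share tot 3.94 shift shares tot x 1.47 y 5.5 z 0.67
grip top 100 [ 0.57071197 -0.07817274  0.11117181] ((0.570371150970459, -0.0789281576871872), (0.09162000566720963, 0.02021351084113121), 86.02947235107422)
bar top 347 [ 0.5771206  -0.06662632  0.07901064] ((0.5903468132019043, -0.04456533491611481), (0.35419538617134094, 0.14204798638820648), 66.37823486328125)
[ 0.05762728  0.99833816  0.57350206 -0.08899686]
peg 25 [ 0.53331473 -0.41885592  0.30370364]
bar 0.68 [244.8, 201.1, 314.7, 232.2] 516 [ 0.57411368 -0.06191195  0.08459891] ((0.5292933583259583, -0.073232501745224), (0.28297337889671326, 0.10825248062610626), 87.24923706054688)
bar 0.47 [232.8, 198.0, 322.2, 260.5] 1886 [ 0.59210358 -0.07271662  0.01184346] ((0.5798815488815308, -0.08573932945728302), (0.13930726051330566, 0.3063235878944397), 0.704748809337616)
holder 0.9 [234.0, 198.5, 319.7, 261.1] 1866 [ 0.59124071 -0.07381989  0.0124173 ] ((0.5795480012893677, -0.08141250908374786), (0.1393049657344818, 0.293753981590271), 0.40261632204055786)
holder 0.59 [401.1, 250.0, 420.1, 269.6] 284 [0.47785914 0.37170813 0.03446437] ((0.4815894067287445, 0.3742084801197052), (0.07767816632986069, 0.0500493124127388), 26.575191497802734)
tin 0.49 [265.6, 217.1, 286.2, 235.7] 181 [ 0.5808392  -0.08063301  0.03710453] ((0.5785144567489624, -0.08425337076187134), (0.03436942398548126, 0.05281570926308632), 11.44196891784668)
```

Request:
jog_arm(
  commands=[0,0,0,0,0,0.97,85,0,0,0,0,0,0.97,85,0,0,0,0,0,0.97,85,0,0,0,0,0,0.97,85,0,0,0,0,0,0.97,85,0,0,0,0,0,0.97,85,0,0,0,0,0,0.97,85,0,0,0,0,0,0.97,85,0,0,0,0,0,0.97,85,0,0,0,0,0,0.97,85,0,0,0,0,0,0.97,85,0,0,0,0,0,0.97,85,0,0,0,0,0,0.97,85,0,0,0,0,0,0.97,85,0,0,0,0,0,0.97,85,0,0,0,0,0,0.97,85,0,0,0,0,0,0.97,85,0,0,0,0,0,0.97,85,0,0,0,0,0,0.97,85],
)

```text
t: 10.82
tool_pos: [0.5292, -0.4199, 0.3978]
tool_rot: [2.278, 2.163, 0.0]
contact_force: [0.2, -0.1, -0.5]
opening: 0.085
grip_force: 0.0
```

Request:
jog_arm(
  commands=[0.69,0.05,0.08,0,0,0,85,0.69,0.05,0.08,0,0,0,85,0.69,0.05,0.08,0,0,0,85,0.69,0.05,0.08,0,0,0,85,0.69,0.05,0.08,0,0,0,85,0.69,0.05,0.08,0,0,0,85,0.69,0.05,0.08,0,0,0,85,0.69,0.05,0.08,0,0,0,85],
)

```text
t: 11.82
tool_pos: [0.5697, -0.089, 0.3594]
tool_rot: [2.274, 2.166, 0.0]
contact_force: [0.1, 0.5, 1.4]
opening: 0.0847
grip_force: 0.0
```

Run:
```python
from h import *
plan((.573,-.08,.36),86.7)
d=shot('wrist','w2.png');W=cloud(d);X,Y,Z=W[...,0],W[...,1],W[...,2]
reg=(X>.4)&(X<.75)&(Y>-.26)&(Y<.12)
for n,lo,hi in(('griptop',.108,.118),('barpost',.074,.0865),('tin',.035,.048),('mat/plate',.003,.012)):
    p=W[reg&(Z>lo)&(Z<hi)].astype(np.float32);print(n,len(p),p.mean(0).round(4),'zmed',np.median(p[:,2]),cv2.minAreaRect(p[:,:2]))
    if len(p)>3:print('   line',cv2.fitLine(p[:,:2],cv2.DIST_HUBER,0,.001,.001).ravel())
print(nets.silhouettes('wrist','tin')[:2])
```

```text
t 11.8 pos [ 0.5697 -0.089   0.3594] yaw 87.21 tilt [ 0.001 -0.    -1.   ] q [-0.28 -0.11  1.56 -0.    1.69 -0.24] open 0.0847 F [0.1 0.5 1.4]
  turn share tot 0.09 shift shares tot x 0.15 y 0.05 z -0.01Traceback (most recent call last):
  File "<stdin>", line 6, in <module>
cv2.error: OpenCV(4.12.0) /io/opencv/modules/imgproc/src/convhull.cpp:143: error: (-215:Assertion failed) total >= 0 && (depth == CV_32F || depth == CV_32S) in function 'convexHull'
```

View pics/w2.png

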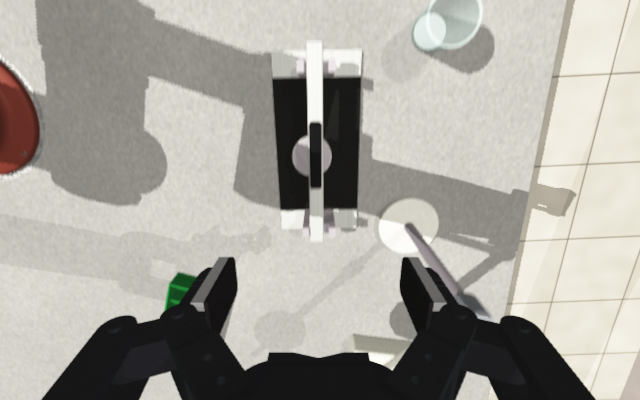

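The wrist view shows the bar along column ~315 from row 40 to row 240, with the grip block at (315,155), the tin at (312,155) and the plate square to the view.

Run:
```python
from h import *
d=shot('wrist');W=cloud(d);X,Y,Z=W[...,0],W[...,1],W[...,2]
np.set_printoptions(suppress=True)
for v,u in((45,315),(100,315),(140,315),(155,315),(200,315),(230,315),(155,300),(70,280),(100,290),(65,350),(220,290),(235,316)):print(v,u,W[v,u].round(4))
print(d['z_map'][[100,155],:][:,[290,315]])
reg=(X>.4)&(X<.75)&(Y>-.3)&(Y<.15)
for n,lo,hi in(('griptop',.104,.122),('barpost',.074,.088),('tin',.035,.05),('mat/plate',.003,.012)):
    p=np.ascontiguousarray(W[reg&(Z>lo)&(Z<hi)].astype(np.float32));print(n,len(p))
    if len(p)<5:continue
    print(p.mean(0).round(4),'zmed',np.median(p[:,2]),cv2.minAreaRect(np.ascontiguousarray(p[:,:2])),'line',cv2.fitLine(np.ascontiguousarray(p[:,:2]),cv2.DIST_HUBER,0,.001,.001).ravel())
```

```text
45 315 [0.572  0.079  0.0014]
100 315 [ 0.5691 -0.0012  0.0815]
140 315 [ 0.5671 -0.0511  0.1146]
155 315 [ 0.5661 -0.0707  0.1159]
200 315 [ 0.5622 -0.146   0.0823]
230 315 [ 0.5597 -0.1972  0.0805]
155 300 [ 0.5417 -0.0808  0.0548]
70 280 [0.5157 0.0454 0.0079]
100 290 [0.5282 0.0005 0.0103]
65 350 [0.625  0.0477 0.0086]
220 290 [ 0.5122 -0.2088  0.0079]
235 316 [ 0.5609 -0.2056  0.0814]
[[0.46641558 0.39897242]
 [0.49599817 0.38902676]]
griptop 858
[ 0.5823 -0.0947  0.1149] zmed 0.11518586 ((0.6254758238792419, -0.15241862833499908), (0.06838057935237885, 0.25816622376441956), 39.769004821777344) line [ 0.7023788  -0.7118033   0.6134231  -0.12542261]
barpost 2852
[ 0.5815 -0.0553  0.0816] zmed 0.08150962 ((0.6424565315246582, -0.06106439232826233), (0.3493637144565582, 0.19919396936893463), 87.56257629394531) line [ 0.03356751  0.99943644  0.5721889  -0.02448634]
tin 258
[ 0.6851 -0.0393  0.0428] zmed 0.04298108 ((0.6398317217826843, -0.062024280428886414), (0.34723496437072754, 0.20456498861312866), 87.50077056884766) line [ 0.43894097  0.8985159   0.6687353  -0.03094326]
mat/plate 12639
[ 0.5695 -0.0642  0.0082] zmed 0.008906365 ((0.5739548206329346, -0.07788155972957611), (0.44452911615371704, 0.34966909885406494), 89.62818908691406) line [ 0.29523084 -0.955426    0.58413    -0.10373746]
```

```bash
cat >> h.py <<'E'
def rect(p):
    p=np.ascontiguousarray(p[:,:2].astype(np.float32));(c,s,a)=cv2.minAreaRect(p)
    l=cv2.fitLine(p,cv2.DIST_HUBER,0,.001,.001).ravel()
    print('   n',len(p),'rect c',np.round(c,4),'size',np.round(s,4),'ang',round(a,2),'line yaw',np.degrees(np.arctan2(l[1],l[0])).round(2),'at',l[2:].round(4))
E
python3 - <<'E'
from h import *
for c in('wrist','scene'):
    d=shot(c);W=cloud(d);X,Y,Z=W[...,0],W[...,1],W[...,2];I=d['image'].astype(int);print(c)
    reg=(abs(X-.567)<.03)&(abs(Y+.078)<.16)
    print('griptop');rect(W[reg&(Z>.11)&(Z<.12)&(I.max(-1)<80)])
    print('bar');rect(W[(abs(X-.567)<.02)&(abs(Y+.078)<.16)&(Z>.077)&(Z<.0835)])
    print('plate');rect(W[(abs(X-.57)<.085)&(abs(Y+.078)<.17)&(Z>.0055)&(Z<.013)])
    print('mat');rect(W[(abs(X-.57)<.085)&(abs(Y+.078)<.17)&(Z>.0055)&(Z<.02)&(I.max(-1)<60)])
E
```

```text
wrist
griptop
   n 693 rect c [ 0.5654 -0.0811] size [0.0874 0.0138] ang 87.6 line yaw 87.71 at [ 0.5658 -0.0793]
bar
   n 2259 rect c [ 0.5656 -0.0817] size [0.0384 0.2884] ang 0.95 line yaw 87.96 at [ 0.5676 -0.0599]
plate
   n 10562 rect c [ 0.569  -0.0874] size [0.3003 0.1403] ang 88.18 line yaw -80.46 at [ 0.5737 -0.0547]
mat
   n 7863 rect c [ 0.5681 -0.0867] size [0.2215 0.1386] ang 88.13 line yaw -79.14 at [ 0.5787 -0.0894]
scene
griptop
   n 65 rect c [ 0.5698 -0.077 ] size [0.0183 0.088 ] ang 3.81 line yaw -89.74 at [ 0.5705 -0.076 ]
bar
   n 223 rect c [ 0.5667 -0.0771] size [0.0388 0.2857] ang 0.01 line yaw 88.24 at [ 0.5714 -0.0741]
plate
   n 884 rect c [ 0.5765 -0.0841] size [0.3015 0.139 ] ang 89.5 line yaw 89.47 at [ 0.5932 -0.0795]
mat
   n 666 rect c [ 0.5837 -0.0854] size [0.2208 0.1194] ang 87.94 line yaw 81.98 at [ 0.5988 -0.081 ]
```

Request:
jog_arm(
  commands=[0.13,-0.07,0,0,0,-0.1,85,0,0,0.6,0,0,0,85,0,0,0.6,0,0,0,85,0,0,0.6,0,0,0,85,0,0,0.6,0,0,0,85,0,0,0.6,0,0,0,85,0,0,0.6,0,0,0,85,0,0,0.6,0,0,0,85,0,0,0.37,0,0,0,60,0,0,0,0,0,0,40,0,0,0,0,0,0,10,0,0,0,0,0,0,10,0,0,0,0,0,0,10,0,0,0,0,0,0,10,0,0,0,0,0,0,10],
  newtons=40,
)

```text
t: 13.9
tool_pos: [0.5671, -0.0829, 0.0869]
tool_rot: [2.263, 2.175, 0.002]
contact_force: [-1.2, -1.0, 6.4]
opening: 0.0154
grip_force: 41.2
```

Run:
```python
from h import *
plan((.566,-.081,.16),87.8)
```

```text
t 13.9 pos [ 0.5671 -0.0829  0.0869] yaw 87.71 tilt [ 0.003 -0.001 -1.   ] q [-0.27  0.06  1.86 -0.    1.22 -0.23] open 0.0154 F [-1.2 -1.   6.4]
  turn share tot -0.02 shift shares tot x 0.03 y -0.02 z -1.22
```

Request:
jog_arm(
  commands=[0,0,-0.2,0,0,0,10,0,0,-0.4,0,0,0,10,0,0,-0.4,0,0,0,10,0,0,-0.2,0,0,0,10,0,-0.3,0,0,0,0,10,-0.02,-0.5,0,0,0,0,10,-0.02,-0.5,0,0,0,0,10,-0.02,-0.5,0,0,0,0,10,-0.02,-0.5,0,0,0,0,10,0,-0.4,0,0,0,0,10,0,0,0.3,0,0,0,10,0,0,0.5,0,0,0,10,0,0,0.5,0,0,0,10,0,0,0.5,0,0,0,10,0,0,0.2,0,0,0,10,0,0,0,0,0,0,10],
)

```text
t: 15.9
tool_pos: [0.4031, -0.0802, 0.0357]
tool_rot: [-2.263, -2.175, 0.002]
contact_force: [0.4, 0.7, -3.1]
opening: 0.0151
grip_force: 40.0
```

Run:
```python
from h import *
plan((.405,-.083,.0195),87.8)
```

```text
t 15.9 pos [ 0.4031 -0.0802  0.0357] yaw 87.71 tilt [-0.003  0.001 -1.   ] q [-0.38 -0.27  2.26  0.    1.16 -0.34] open 0.0151 F [ 0.4  0.7 -3.1]
  turn share tot -0.01 shift shares tot x -0.04 y 0.03 z 0.27
```

Request:
jog_arm(
  commands=[0,0,0.12,0,0,0,10,0,0,0.12,0,0,0,10,0,0,0.03,0,0,0,10,0,0,0,0,0,0,10],
)

```text
t: 16.4
tool_pos: [0.4039, -0.0807, 0.0207]
tool_rot: [2.265, 2.177, 0.0]
contact_force: [0.3, 0.4, -3.3]
opening: 0.0152
grip_force: 40.2
```

Run:
```python
from h import *
plan((.57,-.095,.38),87.8)
```

```text
t 16.4 pos [ 0.4039 -0.0807  0.0207] yaw 87.71 tilt [ 0. -0. -1.] q [-0.38 -0.24  2.26 -0.    1.12 -0.34] open 0.0152 F [ 0.3  0.4 -3.3]
  turn share tot -0.02 shift shares tot x -0.13 y 2.78 z -5.99
```

Request:
jog_arm(
  commands=[0,0,0.03,0,0,0,10,0,0,0.01,0,0,0,10,0,0,0,0,0,0,60,0,0,0,0,0,0,60,0,0,0,0,0,0,60,0,0,-0.3,0,0,0,60,0,0,-0.6,0,0,0,85,0,0,-0.6,0,0,0,85,0,0,-0.75,0,0,0,85,0,0.28,-0.75,0,0,0,85,0,0.5,-0.75,0,0,0,85,0,0.5,-0.75,0,0,0,85,0,0.5,-0.75,0,0,0,85,0,0.5,-0.75,0,0,0,85,-0.13,0.5,0,0,0,0,85,0,0,0,0,0,0,85],
)

```text
t: 18.4
tool_pos: [0.5713, -0.0955, 0.3777]
tool_rot: [-2.265, -2.176, 0.001]
contact_force: [-0.7, 0.9, -0.3]
opening: 0.0849
grip_force: 0.0
```

Run:
```python
from h import *
plan((.57,-.095,.38),87.8)
d=shot('wrist','w3.png');W=cloud(d);X,Y,Z=W[...,0],W[...,1],W[...,2];I=d['image'].astype(int)
pl=(abs(X-.57)<.085)&(abs(Y+.085)<.17)
print('plate');rect(W[pl&(Z>.0055)&(Z<.013)])
print('mat');rect(W[pl&(Z>.0055)&(Z<.02)&(I.max(-1)<60)])
print('posts');rect(W[pl&(Z>.06)&(Z<.09)])
for s in(1,-1):
    k=pl&(np.sign(Y+.085)==s)&(Z>.06)&(Z<.09);print('post',s);rect(W[k]);rect(W[k&(Z>.0785)]);rect(W[k&(Z>.066)&(Z<.0735)])
print('tin');p=W[(abs(X-.57)<.06)&(abs(Y+.085)<.08)&(Z>.045)&(Z<.06)];rect(p);print(cv2.minEnclosingCircle(np.ascontiguousarray(p[:,:2].astype(np.float32))),np.median(p[:,2]))
print('bar on bench');q=(abs(X-.404)<.06)&(abs(Y+.08)<.1);rect(W[q&(Z>.041)&(Z<.055)]);
```

```text
t 18.4 pos [ 0.5713 -0.0955  0.3777] yaw 87.7 tilt [-0.001  0.    -1.   ] q [-0.29 -0.1   1.52 -0.    1.72 -0.25] open 0.0849 F [-0.7  0.9 -0.3]
  turn share tot -0.02 shift shares tot x 0.01 y -0.02 z -0.04
plate
   n 11547 rect c [ 0.569  -0.0871] size [0.2997 0.14  ] ang 88.14 line yaw 88.61 at [ 0.5708 -0.0697]
mat
   n 8836 rect c [ 0.5681 -0.0861] size [0.2216 0.138 ] ang 88.11 line yaw -88.52 at [ 0.5713 -0.0607]
posts
   n 885 rect c [ 0.5691 -0.0874] size [0.2582 0.052 ] ang 88.25 line yaw 88.33 at [ 0.5694 -0.0688]
post 1
   n 507 rect c [0.5728 0.0336] size [0.0159 0.052 ] ang 88.02 line yaw -2.36 at [0.5724 0.0333]
   n 194 rect c [0.5724 0.0334] size [0.0154 0.0512] ang 87.84 line yaw -2.39 at [0.5715 0.0335]
   n 312 rect c [0.5731 0.0336] size [0.0159 0.0514] ang 88.02 line yaw -1.81 at [0.5729 0.0332]
post -1
   n 378 rect c [ 0.5653 -0.2079] size [0.0172 0.0517] ang 88.41 line yaw 1.34 at [ 0.563  -0.2051]
   n 120 rect c [ 0.5654 -0.2076] size [0.0158 0.0512] ang 88.31 line yaw -1.23 at [ 0.5614 -0.2067]
   n 197 rect c [ 0.5647 -0.2078] size [0.0172 0.0504] ang 88.41 line yaw -0.48 at [ 0.5677 -0.2064]
tin
   n 1151 rect c [ 0.5593 -0.0925] size [0.0612 0.0607] ang 43.84 line yaw -89.44 at [ 0.5597 -0.0915]
((0.5595821142196655, -0.0927252247929573), 0.031162913888692856) 0.054353813517442895
bar on bench
   n 573 rect c [ 0.4051 -0.0798] size [0.0889 0.0163] ang 88.04 line yaw 87.77 at [ 0.4061 -0.0781]
```

View pics/w3.png

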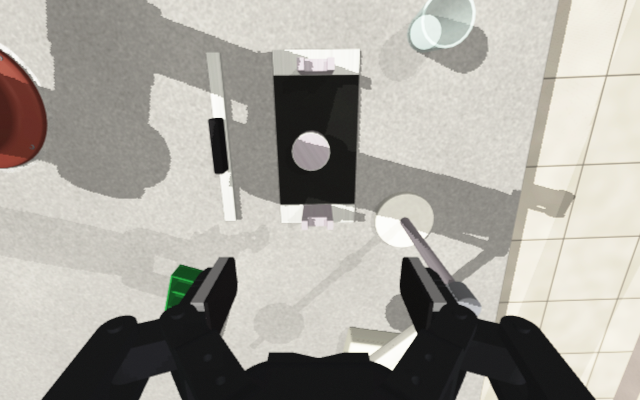

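The bar lies on the bench at (222,135) and the tin is free on the mat at (311,150). The holder centre measures (0.569, -0.0874), yaw 88.15°, with 300x140 mm plate dimensions confirmed. Next I'll grasp the tin.

Request:
jog_arm(
  commands=[0.04,-0.2,0,0,0,0,85,0,0,0.75,0,0,0,85,0,0,0.75,0,0,0,85,0,0,0.75,0,0,0,85,0,0,0.75,0,0,0,85,0,0,0.75,0,0,0,85,0,0,0.75,0,0,0,85,0,0,0.75,0,0,0,85,0,0,0.45,0,0,0,85,0,0,0.25,0,0,0,85,0,0,0,0,0,0,50,0,0,0,0,0,0,50,0,0,0,0,0,0,50,0,0,0,0,0,0,50,0,0,0,0,0,0,50],
  newtons=40,
)

```text
t: 20.32
tool_pos: [0.5592, -0.0925, 0.0227]
tool_rot: [2.264, 2.176, 0.001]
contact_force: [-1.1, 1.2, 6.0]
opening: 0.0589
grip_force: 44.4
```

Request:
jog_arm(
  commands=[0,0,-0.2,0,0,0,50,0,0,-0.5,0,0,0,50,0,0,-0.5,0,0,0,50,0,0,-0.5,0,0,0,50,0.2,-0.14,0,0,0,0,50,0.6,-0.38,0,0,0,0,50,0.6,-0.38,0,0,0,0,50,0.6,-0.38,0,0,0,0,50,0.6,-0.38,0,0,0,0,50,0.6,-0.38,0,0,0,0,50,0.6,-0.38,0,0,0,0,50,0,0,0,0,0,0,50],
)

```text
t: 21.82
tool_pos: [0.419, 0.1432, 0.1208]
tool_rot: [-2.259, -2.18, 0.005]
contact_force: [-0.3, -0.3, -2.8]
opening: 0.059
grip_force: 44.0
```

Run:
```python
from h import *
plan((.42,.14,.015),87.8)
```

```text
t 21.8 pos [0.419  0.1432 0.1208] yaw 87.96 tilt [-0.004 -0.    -1.   ] q [ 0.16 -0.31  2.13  0.    1.32  0.2 ] open 0.059 F [-0.3 -0.3 -2.8]
  turn share tot 0.03 shift shares tot x -0.05 y 0.02 z 1.76
```

Request:
jog_arm(
  commands=[0,0,0.3,0,0,0,50,0,0,0.4,0,0,0,50,0,0,0.4,0,0,0,50,0,0,0.3,0,0,0,50,0,0,0.2,0,0,0,50,0,0,0.1,0,0,0,50,0,0,0.03,0,0,0,50,0,0,0,0,0,0,50],
)

```text
t: 22.82
tool_pos: [0.4228, 0.1414, 0.02]
tool_rot: [2.265, 2.176, 0.001]
contact_force: [-0.3, 0.3, -2.1]
opening: 0.0588
grip_force: 44.0
```

Run:
```python
from h import *
plan((.42,.14,.015),87.8)
```

```text
t 22.8 pos [0.4228 0.1414 0.02  ] yaw 87.7 tilt [ 0.001  0.    -1.   ] q [ 0.16 -0.15  2.18  0.    1.1   0.2 ] open 0.0588 F [-0.3  0.3 -2.1]
  turn share tot -0.02 shift shares tot x -0.03 y -0.05 z 0.08
```

Request:
jog_arm(
  commands=[0,0,0.05,0,0,0,50,0,0,0.02,0,0,0,50,0,0,0,0,0,0,50,0,0,0,0,0,0,85,0,0,0,0,0,0,85,0,0,0,0,0,0,85,0,0,-0.2,0,0,0,85,0,0,-0.6,0,0,0,85,0,0,-0.75,0,0,0,85,0,0,-0.75,0,0,0,85,0.47,0.43,-0.75,0,0,0,85,0.47,0.43,-0.75,0,0,0,85,0.47,0.43,-0.75,0,0,0,85,0.46,0.43,-0.75,0,0,0,85,0,0,-0.7,0,0,0,85,0,0,0,0,0,0,85],
)

```text
t: 24.82
tool_pos: [0.5313, 0.2501, 0.3815]
tool_rot: [2.262, 2.174, 0.013]
contact_force: [0.1, -0.0, -0.4]
opening: 0.0848
grip_force: 0.0
```

```bash
cat >> h.py <<'E'
def jars(c='wrist',fn=None):
    d=shot(c,fn);W=cloud(d);X,Y,Z=W[...,0],W[...,1],W[...,2];I=d['image'].astype(int)
    f=(abs(Z-.052)<.005)|(abs(Z-.06)<.004)
    m=f&(I.max(-1)-I.min(-1)<40)&(I.min(-1)>70)
    n,l,s,_=cv2.connectedComponentsWithStats(cv2.morphologyEx(m.astype(np.uint8),cv2.MORPH_OPEN,np.ones((3,3))))
    for i in range(1,n):
        if s[i,4]<80:continue
        p=W[l==i];cc,r=cv2.minEnclosingCircle(np.ascontiguousarray(p[:,:2].astype(np.float32)))
        (rc,rs,ra)=cv2.minAreaRect(np.ascontiguousarray(p[:,:2].astype(np.float32)))
        print('lid px',s[i,:2]+s[i,2:4]//2,'n',s[i,4],'circ',np.round(cc,4),round(r,4),'rect',np.round(rc,4),np.round(rs,4),'z',np.median(p[:,2]).round(4),'rgb',np.median(I[l==i],0))
    return d,W
E
python3 - <<'E'
from h import *
plan((.53,.25,.38),87.8)
jars('wrist','w4.png')
for r in nets.silhouettes('wrist','jar1'):print(r['p'],r['bbox'])
E
```

```text
t 24.8 pos [0.5313 0.2501 0.3815] yaw 87.74 tilt [ 0.009  0.003 -1.   ] q [ 0.31 -0.09  1.51 -0.    1.71  0.35] open 0.0848 F [ 0.1 -0.  -0.4]
  turn share tot -0.01 shift shares tot x -0.0 y -0.02 z 0.02
lid px [326  77] n 975 circ [0.5505 0.3653] 0.026 rect [0.5497 0.3648] [0.0505 0.05  ] z 0.0514 rgb [252. 252. 247.]
lid px [270  79] n 980 circ [0.4647 0.3652] 0.0259 rect [0.4648 0.3653] [0.0511 0.05  ] z 0.0515 rgb [252. 252. 247.]
lid px [418 135] n 104 circ [0.695  0.2729] 0.0234 rect [0.6912 0.2741] [0.0465 0.0088] z 0.0553 rgb [198. 189. 168.]
lid px [348 147] n 788 circ [0.5825 0.2586] 0.0259 rect [0.5824 0.2587] [0.0499 0.0513] z 0.0514 rgb [251. 251. 245.]
lid px [433 234] n 121 circ [0.736  0.0949] 0.0256 rect [0.732  0.1008] [0.0509 0.0143] z 0.0557 rgb [218. 230. 226.]
lid px [443 248] n 197 circ [0.751  0.0741] 0.0277 rect [0.7583 0.0658] [0.0552 0.0221] z 0.0559 rgb [167. 177. 170.]
0.94 [194.4, 0.0, 242.7, 44.6]
0.91 [271.4, 0.5, 307.7, 35.7]
0.83 [252.6, 62.3, 293.5, 99.9]
0.81 [244.7, 126.0, 279.2, 160.3]
0.71 [308.1, 57.7, 344.1, 91.1]
0.58 [332.5, 129.0, 363.7, 163.6]
0.55 [385.8, 30.3, 427.5, 68.6]
```

View pics/w4.png

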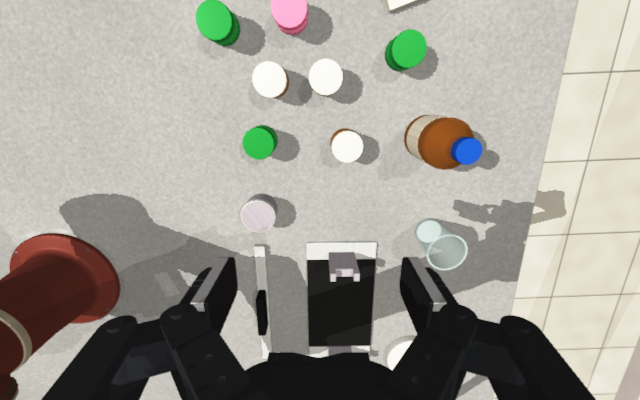

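The wrist view shows the white lids at (326,77), (270,79) and (348,147), with fitted radii of 26 mm and height 51 mm, so all are jars. The green ones at (260,143), (217,20) and (406,48) and the pink one at (290,12) are look-alikes. The tin stands at (258,214). I'll take the jar at (348,147) first.

Request:
jog_arm(
  commands=[0.09,0.42,0,0,0,0,85,0.09,0.43,0,0,0,0,85,0,0,0.75,0,0,0,85,0,0,0.75,0,0,0,85,0,0,0.75,0,0,0,85,0,0,0.75,0,0,0,85,0,0,0.75,0,0,0,85,0,0,0.75,0,0,0,85,0,0,0.75,0,0,0,85,0,0,0.5,0,0,0,85,0,0,0.25,0,0,0,85,0,0,0.07,0,0,0,85,0,0,0,0,0,0,85],
)

```text
t: 26.55
tool_pos: [0.5819, 0.2582, 0.012]
tool_rot: [2.265, 2.176, 0.002]
contact_force: [0.3, 0.2, 0.0]
opening: 0.0848
grip_force: 0.0
```

Run:
```python
from h import *
plan((.5825,.2587,.015),87.8)
```

```text
t 26.6 pos [0.5819 0.2582 0.012 ] yaw 87.7 tilt [ 0.001  0.    -1.   ] q [ 0.3   0.3   1.73 -0.    1.11  0.34] open 0.0848 F [0.3 0.2 0. ]
  turn share tot -0.02 shift shares tot x 0.01 y 0.01 z -0.05
```

Request:
jog_arm(
  commands=[0,0,0,0,0,0,40,0,0,0,0,0,0,40,0,0,0,0,0,0,40,0,0,0,0,0,0,40,0,0,-0.25,0,0,0,40,0,0,-0.55,0,0,0,40,0,0,-0.55,0,0,0,40,0,0,-0.5,0,0,0,40,-0.3,0,0,0,0,0,40,-0.67,0,0,0,0,0,40,-0.67,0,0,0,0,0,40,-0.67,0,0,0,0,0,40,-0.67,0,0,0,0,0,40,-0.67,0,0,0,0,0,40,-0.67,0,0,0,0,0,40,-0.67,0,0,0,0,0,40,-0.67,0,0,0,0,0,40,-0.67,0.02,0,0,0,0,40,-0.6,0,0,0,0,0,40,0,0,0,0,0,0,40],
  newtons=40,
)

```text
t: 29.05
tool_pos: [0.5639, -0.1599, 0.12]
tool_rot: [-2.268, -2.17, 0.003]
contact_force: [0.0, 1.4, -3.0]
opening: 0.0513
grip_force: 42.1
```

Run:
```python
from h import *
plan((.5667,-.1574,.022),88)
```

```text
t 29.1 pos [ 0.5639 -0.1599  0.12  ] yaw 87.47 tilt [-0.003  0.001 -1.   ] q [-0.4   0.06  1.8  -0.    1.29 -0.36] open 0.0513 F [ 0.   1.4 -3. ]
  turn share tot -0.09 shift shares tot x 0.04 y 0.05 z 1.63
```

Request:
jog_arm(
  commands=[0,0,0.3,0,0,0,40,0,0,0.5,0,0,0,40,0,0,0.4,0,0,0,40,0,0,0.25,0,0,0,40,0,0,0,0,0,0,40,0,0,0,0,0,0,40],
)

```text
t: 29.8
tool_pos: [0.5665, -0.1574, 0.0358]
tool_rot: [2.264, 2.176, 0.001]
contact_force: [0.2, -0.1, -1.7]
opening: 0.0511
grip_force: 42.2
```

Run:
```python
from h import *
plan((.5667,-.1574,.0205),88)
```

```text
t 29.8 pos [ 0.5665 -0.1574  0.0358] yaw 87.73 tilt [ 0.001 -0.    -1.   ] q [-0.4   0.16  1.84  0.    1.14 -0.36] open 0.0511 F [ 0.2 -0.1 -1.7]
  turn share tot -0.05 shift shares tot x -0.0 y 0.0 z 0.26
```

Request:
jog_arm(
  commands=[0,0,0.16,0,0,0,40,0,0,0.1,0,0,0,40,0,0,0,0,0,0,40,0,0,0,0,0,0,85,0,0,0,0,0,0,85,0,0,0,0,0,0,85,0,0,-0.2,0,0,0,85,0,0,-0.6,0,0,0,85,0,0,-0.75,0,0,0,85,0,0,-0.75,0,0,0,85,0.68,-0.09,-0.37,0,0,0,85,0.68,-0.09,-0.37,0,0,0,85,0.68,-0.09,-0.37,0,0,0,85,0.68,-0.09,-0.37,0,0,0,85,0.68,-0.09,-0.37,0,0,0,85,0.68,-0.09,-0.37,0,0,0,85,0.68,-0.09,-0.37,0,0,0,85,0.68,-0.09,-0.37,0,0,0,85,0.68,-0.09,-0.37,0,0,0,85,0.68,-0.09,-0.37,0,0,0,85],
)

```text
t: 32.3
tool_pos: [0.5278, 0.2537, 0.3813]
tool_rot: [2.265, 2.176, 0.002]
contact_force: [0.4, -0.2, 0.3]
opening: 0.0847
grip_force: 0.0
```

Run:
```python
from h import *
plan((.5500,.365,.012),88)
jars('wrist')
```

```text
t 32.3 pos [0.5278 0.2537 0.3813] yaw 87.71 tilt [ 0.001  0.    -1.   ] q [ 0.32 -0.09  1.51 -0.    1.72  0.36] open 0.0847 F [ 0.4 -0.2  0.3]
  turn share tot -0.05 shift shares tot x 1.87 y 0.31 z 6.16
lid px [330  79] n 973 circ [0.5503 0.3653] 0.0257 rect [0.5498 0.3653] [0.0491 0.0501] z 0.0514 rgb [252. 252. 247.]
lid px [274  81] n 952 circ [0.4648 0.365 ] 0.0259 rect [0.465  0.3648] [0.0497 0.0505] z 0.0515 rgb [252. 252. 247.]
lid px [423 136] n 123 circ [0.6972 0.2737] 0.0253 rect [0.6929 0.2753] [0.0504 0.0102] z 0.0547 rgb [196. 187. 166.]
lid px [432 238] n 110 circ [0.7279 0.0915] 0.0229 rect [0.7232 0.0945] [0.0456 0.0112] z 0.0556 rgb [219. 231. 227.]
lid px [447 250] n 206 circ [0.7504 0.0735] 0.0277 rect [0.7569 0.0651] [0.0552 0.0233] z 0.056 rgb [167. 177. 170.]
lid px [347 266] n 139 circ [0.5728 0.0396] 0.0257 rect [0.5727 0.0411] [0.0513 0.0054] z 0.0552 rgb [117. 109. 111.]
lid px [345 345] n 347 circ [ 0.5666 -0.1558] 0.0258 rect [ 0.5665 -0.1472] [0.0495 0.0327] z 0.0591 rgb [251. 250. 244.]
```

Request:
jog_arm(
  commands=[0.47,0.08,0,0,0,0,70,0.47,0.08,0,0,0,0,70,0.47,0.08,0,0,0,0,70,0.46,0.07,0,0,0,0,70,0,0,0.75,0,0,0,70,0,0,0.75,0,0,0,70,0,0,0.75,0,0,0,70,0,0,0.75,0,0,0,70,0,0,0.75,0,0,0,70,0,0,0.75,0,0,0,70,0,0,0.75,0,0,0,70,0,0,0.5,0,0,0,70,0,0,0.25,0,0,0,70,0,0,0.13,0,0,0,70,0,0,0,0,0,0,70,0,0,0,0,0,0,40,0,0,0,0,0,0,40,0,0,0,0,0,0,40,0,0,0,0,0,0,40],
)

```text
t: 34.72
tool_pos: [0.5526, 0.3645, 0.0137]
tool_rot: [2.265, 2.176, 0.005]
contact_force: [0.2, 0.1, 5.8]
opening: 0.051
grip_force: 42.6
```

Run:
```python
from h import *
plan((.569,-.0874,.12),87.7)
```

```text
t 34.7 pos [0.5526 0.3645 0.0137] yaw 87.71 tilt [ 0.003  0.001 -1.   ] q [0.47 0.35 1.66 0.   1.13 0.51] open 0.051 F [0.2 0.1 5.8]
  turn share tot 0.0 shift shares tot x -7.51 y 0.58 z -1.77
```

Request:
jog_arm(
  commands=[0,0,-0.25,0,0,0,40,0,0,-0.55,0,0,0,40,0,0,-0.55,0,0,0,40,0,0,-0.5,0,0,0,40,-0.3,0,0,0,0,0,40,-0.66,0.05,0,0,0,0,40,-0.66,0.05,0,0,0,0,40,-0.66,0.05,0,0,0,0,40,-0.66,0.05,0,0,0,0,40,-0.66,0.05,0,0,0,0,40,-0.66,0.05,0,0,0,0,40,-0.66,0.05,0,0,0,0,40,-0.66,0.05,0,0,0,0,40,-0.66,0.05,0,0,0,0,40,-0.66,0.05,0,0,0,0,40,-0.6,0.05,0,0,0,0,40,0,0,0.3,0,0,0,40,0,0,0.6,0,0,0,40,0,0,0,0,0,0,40,0,0,0,0,0,0,40],
)

```text
t: 37.22
tool_pos: [0.5658, -0.0867, 0.0684]
tool_rot: [-2.264, -2.177, 0.001]
contact_force: [1.2, 0.8, -2.2]
opening: 0.0508
grip_force: 42.6
```

Run:
```python
from h import *
plan((.569,-.0874,.022),87.7)
```

```text
t 37.2 pos [ 0.5658 -0.0867  0.0684] yaw 87.74 tilt [-0.001  0.    -1.   ] q [-0.28  0.09  1.86 -0.    1.19 -0.24] open 0.0508 F [ 1.2  0.8 -2.2]
  turn share tot 0.01 shift shares tot x -0.01 y 0.05 z 0.77
```

Request:
jog_arm(
  commands=[-0.01,0.05,0.25,0,0,0,40,0,0,0.25,0,0,0,40,0,0,0.12,0,0,0,40,0,0,0,0,0,0,40,0,0,0,0,0,0,40],
)

```text
t: 37.85
tool_pos: [0.5696, -0.088, 0.0318]
tool_rot: [2.265, 2.176, 0.0]
contact_force: [-0.5, 1.2, -1.7]
opening: 0.051
grip_force: 42.6
```

Run:
```python
from h import *
plan((.569,-.0874,.0215),87.7)
```

```text
t 37.9 pos [ 0.5696 -0.088   0.0318] yaw 87.71 tilt [ 0.001 -0.    -1.   ] q [-0.28  0.15  1.87 -0.    1.13 -0.24] open 0.051 F [-0.5  1.2 -1.7]
  turn share tot 0.0 shift shares tot x 0.01 y -0.01 z 0.17
```

Request:
jog_arm(
  commands=[0,0,0.1,0,0,0,40,0,0,0.07,0,0,0,40,0,0,0,0,0,0,40,0,0,0,0,0,0,85,0,0,0,0,0,0,85,0,0,0,0,0,0,85,0,0,-0.2,0,0,0,85,0,0,-0.6,0,0,0,85,0,0,-0.75,0,0,0,85,0,0,-0.75,0,0,0,85,0.56,-0.2,-0.37,0,0,0,85,0.56,-0.2,-0.37,0,0,0,85,0.56,-0.2,-0.37,0,0,0,85,0.56,-0.2,-0.37,0,0,0,85,0.56,-0.2,-0.37,0,0,0,85,0.56,-0.2,-0.37,0,0,0,85,0.56,-0.2,-0.37,0,0,0,85,0.56,-0.2,-0.37,0,0,0,85,0.56,-0.2,-0.37,0,0,0,85,0.56,-0.2,-0.3,0,0,0,85],
)

```text
t: 40.35
tool_pos: [0.4622, 0.2537, 0.3793]
tool_rot: [2.265, 2.176, 0.003]
contact_force: [0.1, -0.0, 0.9]
opening: 0.0848
grip_force: 0.0
```

Run:
```python
from h import *
plan((.4650,.365,.013),87.7)
jars('wrist')
```

```text
t 40.4 pos [0.4622 0.2537 0.3793] yaw 87.71 tilt [ 0.002  0.001 -1.   ] q [ 0.36 -0.23  1.63 -0.    1.73  0.4 ] open 0.0848 F [ 0.1 -0.   0.9]
  turn share tot 0.0 shift shares tot x 1.86 y -0.03 z 6.11
lid px [317  79] n 988 circ [0.4649 0.3652] 0.0259 rect [0.4646 0.3653] [0.0503 0.0501] z 0.0514 rgb [252. 252. 248.]
lid px [466 137] n 188 circ [0.7025 0.2702] 0.0305 rect [0.6946 0.2725] [0.0608 0.0164] z 0.0559 rgb [194.  185.5 164.5]
lid px [472 234] n 129 circ [0.7324 0.0969] 0.023 rect [0.7291 0.1012] [0.0459 0.0109] z 0.0552 rgb [222. 233. 228.]
lid px [485 249] n 225 circ [0.7528 0.0736] 0.0274 rect [0.7602 0.0665] [0.0546 0.0228] z 0.0561 rgb [168. 178. 170.]
lid px [382 265] n 126 circ [0.5728 0.0406] 0.0259 rect [0.5727 0.0417] [0.0514 0.0061] z 0.0545 rgb [117. 110. 112.]
lid px [379 321] n 501 circ [ 0.57   -0.0857] 0.0261 rect [ 0.5698 -0.0851] [0.0493 0.05  ] z 0.0592 rgb [203. 200. 183.]
lid px [376 348] n 456 circ [ 0.5662 -0.1559] 0.0263 rect [ 0.5676 -0.155 ] [0.0478 0.0498] z 0.0591 rgb [251. 251. 245.]
```

Request:
jog_arm(
  commands=[0.47,-0.02,0,0,0,0,75,0.47,-0.01,0,0,0,0,75,0.46,0,0,0,0,0,75,0.46,0,0,0,0,0,75,0,0,0.75,0,0,0,75,0,0,0.75,0,0,0,75,0,0,0.75,0,0,0,75,0,0,0.75,0,0,0,75,0,0,0.75,0,0,0,75,0,0,0.75,0,0,0,75,0,0,0.75,0,0,0,75,0,0,0.5,0,0,0,75,0,0,0.25,0,0,0,75,0,0,0.09,0,0,0,75,0,0,0,0,0,0,75,0,0,0,0,0,0,40,0,0,0,0,0,0,40,0,0,0,0,0,0,40,0,0,0,0,0,0,40],
)

```text
t: 42.78
tool_pos: [0.4665, 0.365, 0.0134]
tool_rot: [2.265, 2.176, 0.004]
contact_force: [-0.8, -0.1, 5.9]
opening: 0.0508
grip_force: 42.5
```

Run:
```python
from h import *
plan((.5713,-.0174,.12),87.7)
```

```text
t 42.8 pos [0.4665 0.365  0.0134] yaw 87.71 tilt [ 0.002  0.001 -1.   ] q [0.54 0.21 1.84 0.   1.1  0.58] open 0.0508 F [-0.8 -0.1  5.9]
  turn share tot 0.0 shift shares tot x -6.3 y 2.0 z -1.78
```

Request:
jog_arm(
  commands=[0,0,-0.25,0,0,0,40,0,0,-0.55,0,0,0,40,0,0,-0.55,0,0,0,40,0,0,-0.5,0,0,0,40,-0.3,0.1,0,0,0,0,40,-0.6,0.19,0,0,0,0,40,-0.6,0.19,0,0,0,0,40,-0.6,0.19,0,0,0,0,40,-0.6,0.19,0,0,0,0,40,-0.6,0.19,0,0,0,0,40,-0.6,0.19,0,0,0,0,40,-0.6,0.19,0,0,0,0,40,-0.6,0.19,0,0,0,0,40,-0.6,0.19,0,0,0,0,40,-0.6,0.19,0,0,0,0,40,0,0,0.3,0,0,0,40,0,0,0.6,0,0,0,40,0,0,0,0,0,0,40,0,0,0,0,0,0,40],
)

```text
t: 45.15
tool_pos: [0.5698, -0.018, 0.0684]
tool_rot: [-2.264, -2.177, 0.001]
contact_force: [1.2, 0.7, -2.0]
opening: 0.0514
grip_force: 42.8
```

Run:
```python
from h import *
plan((.5713,-.0174,.0215),87.7)
```

```text
t 45.1 pos [ 0.5698 -0.018   0.0684] yaw 87.73 tilt [-0.001  0.    -1.   ] q [-0.16  0.08  1.87  0.    1.19 -0.12] open 0.0514 F [ 1.2  0.7 -2. ]
  turn share tot 0.01 shift shares tot x 0.01 y 0.03 z 0.78
```

Request:
jog_arm(
  commands=[0.01,0.01,0.25,0,0,0,40,0,0,0.25,0,0,0,40,0,0,0.12,0,0,0,40,0,0,0,0,0,0,40,0,0,0,0,0,0,40],
)

```text
t: 45.78
tool_pos: [0.5712, -0.0177, 0.0318]
tool_rot: [2.265, 2.176, 0.001]
contact_force: [0.1, 0.3, -3.3]
opening: 0.0515
grip_force: 42.8
```

Run:
```python
from h import *
plan((.5713,-.0174,.0215),87.7)
```

```text
t 45.8 pos [ 0.5712 -0.0177  0.0318] yaw 87.71 tilt [ 0.001 -0.    -1.   ] q [-0.16  0.14  1.88  0.    1.12 -0.12] open 0.0515 F [ 0.1  0.3 -3.3]
  turn share tot 0.0 shift shares tot x 0.01 y 0.0 z 0.17
```

Lower, release, rise, then move over the bar on the bench and look at everything.

Request:
jog_arm(
  commands=[0,0,0.1,0,0,0,40,0,0,0.07,0,0,0,40,0,0,0,0,0,0,40,0,0,0,0,0,0,85,0,0,0,0,0,0,85,0,0,0,0,0,0,85,0,0,-0.2,0,0,0,85,0,0,-0.6,0,0,0,85,0,0,-0.75,0,0,0,85,0,0,-0.75,0,0,0,85,-0.2,-0.28,-0.6,0,0,0,85,-0.2,-0.28,-0.6,0,0,0,85,-0.2,-0.28,-0.6,0,0,0,85,-0.2,-0.28,-0.6,0,0,0,85,-0.2,-0.28,-0.6,0,0,0,85,-0.2,-0.28,-0.6,0,0,0,85,0,0,0,0,0,0,85],
)

```text
t: 47.9
tool_pos: [0.4676, -0.0864, 0.3807]
tool_rot: [2.261, 2.169, 0.006]
contact_force: [0.6, -0.7, 0.8]
opening: 0.0852
grip_force: 0.0
```

Run:
```python
from h import *
d,W=jars('wrist','w5.png');X,Y,Z=W[...,0],W[...,1],W[...,2];I=d['image'].astype(int)
q=(abs(X-.404)<.06)&(abs(Y+.08)<.1)
print('bar block');rect(W[q&(Z>.041)&(Z<.055)])
print('bar');rect(W[(abs(X-.404)<.04)&(abs(Y+.08)<.16)&(Z>.008)&(Z<.055)])
pl=(abs(X-.57)<.085)&(abs(Y+.085)<.17)
print('plate');rect(W[pl&(Z>.0055)&(Z<.013)]);print('posts');rect(W[pl&(Z>.066)&(Z<.09)])
plan((.4051,-.0798,.0195),87.7)
```

```text
lid px [520  26] n 413 circ [0.7508 0.0812] 0.0281 rect [0.7621 0.0851] [0.0261 0.0559] z 0.0557 rgb [185. 194. 187.]
lid px [490  35] n 209 circ [0.7293 0.0731] 0.0262 rect [0.7223 0.0704] [0.0149 0.0522] z 0.0558 rgb [228. 236. 232.]
lid px [409 102] n 986 circ [ 0.612 -0.015] 0.0259 rect [ 0.612  -0.0146] [0.0494 0.0512] z 0.0593 rgb [254. 254. 251.]
lid px [380 151] n 816 circ [ 0.5697 -0.0869] 0.0257 rect [ 0.5691 -0.087 ] [0.0494 0.0508] z 0.0594 rgb [221. 218. 201.]
lid px [377 192] n 742 circ [ 0.5659 -0.1572] 0.0261 rect [ 0.5662 -0.1568] [0.0509 0.05  ] z 0.0593 rgb [219. 217. 199.]
lid px [375 216] n 115 circ [ 0.5649 -0.2024] 0.0258 rect [ 0.5648 -0.1999] [0.0513 0.0049] z 0.0548 rgb [128. 120. 122.]
lid px [401 354] n 215 circ [ 0.6281 -0.5277] 0.0346 rect [ 0.6247 -0.5266] [0.0685 0.0223] z 0.0509 rgb [253. 252. 248.]
lid px [471 386] n 531 circ [ 0.7905 -0.6265] 0.0465 rect [ 0.7931 -0.6274] [0.0851 0.0502] z 0.0513 rgb [253. 253. 250.]
bar block
   n 532 rect c [ 0.4048 -0.0798] size [0.0876 0.0161] ang 87.94 line yaw 87.72 at [ 0.4052 -0.078 ]
bar
   n 2212 rect c [ 0.4047 -0.08  ] size [0.2893 0.0223] ang 87.78 line yaw 87.85 at [ 0.4064 -0.0657]
plate
   n 9547 rect c [ 0.5691 -0.0868] size [0.2992 0.1404] ang 88.43 line yaw 86.6 at [ 0.5524 -0.0901]
posts
   n 885 rect c [ 0.5689 -0.0874] size [0.2587 0.0525] ang 88.2 line yaw 88.2 at [ 0.57   -0.0632]
 t 48.0 pos [ 0.4674 -0.0859  0.378 ] yaw 87.66 tilt [ 0.005 -0.002 -1.   ] q [-0.34 -0.36  1.74  0.    1.75 -0.3 ] open 0.0851 F [-0.7 -0.2  0. ]
  turn share tot -0.01 shift shares tot x 0.06 y -1.04 z 5.98
```

View pics/w5.png

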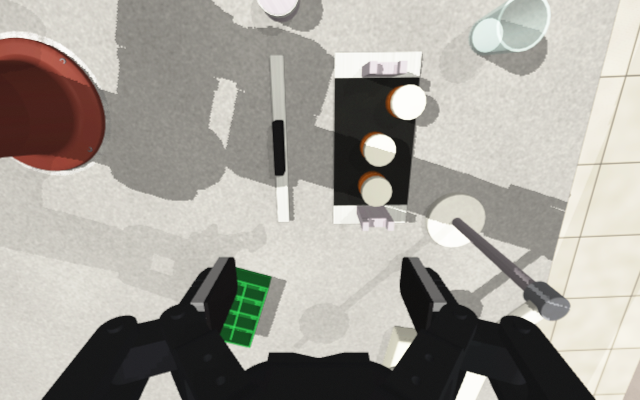

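The lid at (409,102) shows the third jar was knocked about 4 cm in +x, still upright on the mat. The other two, at (380,151) and (377,192), are in line. I'll re-grasp the third jar and put it back in its slot.

Request:
jog_arm(
  commands=[0.32,0.59,0,0,0,0,80,0.32,0.59,0,0,0,0,80,0.32,0.59,0,0,0,0,80,0.32,0.59,0,0,0,0,80,0,0,0.7,0,0,0,80,0,0,0.7,0,0,0,80,0,0,0.7,0,0,0,80,0,0,0.7,0,0,0,80,0,0,0.7,0,0,0,80,0,0,0.7,0,0,0,80,0,0,0.6,0,0,0,80,0,0,0.3,0,0,0,80,0,0,0,0,0,0,80,0,0,0,0,0,0,80],
)

```text
t: 49.7
tool_pos: [0.6131, -0.0146, 0.071]
tool_rot: [2.264, 2.175, 0.003]
contact_force: [0.5, -0.4, 0.3]
opening: 0.0802
grip_force: 0.0
```

Run:
```python
from h import *
plan((.612,-.015,.0215),87.7)
jars('scene')
```

```text
t 49.7 pos [ 0.6131 -0.0146  0.071 ] yaw 87.72 tilt [ 0.003 -0.    -1.   ] q [-0.15  0.17  1.77  0.    1.2  -0.11] open 0.0802 F [ 0.5 -0.4  0.3]
  turn share tot 0.0 shift shares tot x -0.01 y -0.02 z 0.82
lid px [139 177] n 108 circ [ 0.6421 -0.7013] 0.0534 rect [ 0.6262 -0.6894] [0.1064 0.0571] z 0.0493 rgb [199. 199. 190.]
lid px [107 184] n 91 circ [ 0.7205 -0.7494] 0.0557 rect [ 0.7265 -0.7519] [0.1113 0.0419] z 0.0502 rgb [198. 198. 189.]
lid px [260 214] n 137 circ [ 0.5683 -0.1553] 0.0285 rect [ 0.5686 -0.1547] [0.053  0.0482] z 0.0552 rgb [133. 133. 127.]
lid px [286 236] n 145 circ [ 0.6143 -0.0131] 0.0298 rect [ 0.6143 -0.0112] [0.0567 0.0452] z 0.0556 rgb [132. 132. 126.]
lid px [611 235] n 112 circ [0.0509 0.8838] 0.0444 rect [0.0511 0.8838] [0.0154 0.0878] z 0.0554 rgb [120. 120. 114.]
lid px [344 298] n 87 circ [0.746  0.2755] 0.0311 rect [0.7542 0.2799] [0.0199 0.062 ] z 0.0551 rgb [122. 119. 112.]
lid px [617 390] n 238 circ [0.6784 0.9518] 0.0317 rect [0.6717 0.9492] [0.049  0.0589] z 0.0617 rgb [219. 219. 211.]
```

Descend, grasp, lift 20 mm, and move -x by ~41 mm.

Request:
jog_arm(
  commands=[0,-0.02,0.4,0,0,0,80,0,0,0.3,0,0,0,80,0,0,0.12,0,0,0,80,0,0,0,0,0,0,80,0,0,0,0,0,0,40,0,0,0,0,0,0,40,0,0,0,0,0,0,40,0,0,0,0,0,0,40,0,0,-0.25,0,0,0,40,0,0,-0.15,0,0,0,40,0,-0.2,0,0,0,0,40,0,-0.3,0,0,0,0,40,0,-0.17,0,0,0,0,40,0,0,0,0,0,0,40,0,0,0.12,0,0,0,40,0,0,0.1,0,0,0,40,0,0,0,0,0,0,40,0,0,0,0,0,0,40],
)

```text
t: 52.0
tool_pos: [0.5706, -0.0129, 0.0307]
tool_rot: [-2.265, -2.176, 0.0]
contact_force: [-0.3, -0.0, -3.0]
opening: 0.0509
grip_force: 42.4
```

Run:
```python
from h import *
plan((.5713,-.0174,.0215),87.7)
```

```text
t 52.0 pos [ 0.5706 -0.0129  0.0307] yaw 87.71 tilt [-0.  0. -1.] q [-0.15  0.14  1.88  0.    1.12 -0.11] open 0.0509 F [-0.3 -0.  -3. ]
  turn share tot 0.0 shift shares tot x -0.07 y 0.01 z 0.15
```

Request:
jog_arm(
  commands=[-0.07,0.01,0,0,0,0,40,0,0,0.1,0,0,0,40,0,0,0.06,0,0,0,40,0,0,0,0,0,0,40,0,0,0,0,0,0,85,0,0,0,0,0,0,85,0,0,0,0,0,0,85,0,0,-0.2,0,0,0,85,0,0,-0.6,0,0,0,85,0,0,-0.75,0,0,0,85,0,0,-0.75,0,0,0,85,-0.2,-0.28,-0.6,0,0,0,85,-0.2,-0.28,-0.6,0,0,0,85,-0.2,-0.28,-0.6,0,0,0,85,-0.2,-0.28,-0.6,0,0,0,85,-0.2,-0.28,-0.6,0,0,0,85,-0.1,-0.28,-0.6,0,0,0,85,0,0,0,0,0,0,85],
)

```text
t: 54.25
tool_pos: [0.4679, -0.0796, 0.3806]
tool_rot: [2.261, 2.17, 0.007]
contact_force: [0.1, 1.3, -0.5]
opening: 0.085
grip_force: 0.0
```

Run:
```python
from h import *
d,W=jars('wrist');X,Y,Z=W[...,0],W[...,1],W[...,2]
pl=(abs(X-.57)<.085)&(abs(Y+.085)<.17)
print('posts');rect(W[pl&(Z>.066)&(Z<.09)])
print('bar');rect(W[(abs(X-.404)<.04)&(abs(Y+.08)<.16)&(Z>.008)&(Z<.055)])
plan((.4048,-.08,.0195),87.7)
```

```text
lid px [519  31] n 395 circ [0.7514 0.0816] 0.0282 rect [0.7624 0.0854] [0.0254 0.0561] z 0.0564 rgb [184. 194. 186.]
lid px [488  39] n 205 circ [0.7289 0.0744] 0.0264 rect [0.7219 0.0724] [0.0153 0.0527] z 0.0553 rgb [227. 236. 232.]
lid px [382 110] n 946 circ [ 0.5713 -0.0177] 0.0261 rect [ 0.5707 -0.0176] [0.0501 0.0509] z 0.0594 rgb [254. 254. 251.]
lid px [379 155] n 819 circ [ 0.5697 -0.087 ] 0.0258 rect [ 0.5693 -0.0871] [0.0499 0.0508] z 0.0593 rgb [220. 217. 200.]
lid px [376 196] n 734 circ [ 0.5662 -0.1569] 0.026 rect [ 0.566 -0.157] [0.0501 0.0505] z 0.0593 rgb [218. 216. 199.]
lid px [375 219] n 99 circ [ 0.565 -0.2  ] 0.0258 rect [ 0.565  -0.2001] [0.0515 0.0025] z 0.0554 rgb [127. 119. 121.]
lid px [399 357] n 184 circ [ 0.6259 -0.5296] 0.036 rect [ 0.6249 -0.5292] [0.0705 0.0195] z 0.0509 rgb [252. 252. 247.]
lid px [472 386] n 542 circ [ 0.7921 -0.6215] 0.0451 rect [ 0.7939 -0.6203] [0.0824 0.0514] z 0.0513 rgb [253. 253. 250.]
posts
   n 834 rect c [ 0.5689 -0.087 ] size [0.2578 0.0523] ang 88.18 line yaw 88.08 at [ 0.57   -0.0655]
bar
   n 2172 rect c [ 0.4047 -0.0799] size [0.2882 0.0222] ang 87.76 line yaw 87.86 at [ 0.4064 -0.0655]
 t 54.3 pos [ 0.4678 -0.0792  0.3779] yaw 87.67 tilt [ 0.005 -0.001 -1.   ] q [-0.32 -0.36  1.74  0.    1.75 -0.28] open 0.0852 F [-0.3 -0.1 -0.8]
  turn share tot -0.0 shift shares tot x -0.05 y -1.05 z 5.97
```

All three lids now lie on the post line within about 1 mm. Next is the bar.

Request:
jog_arm(
  commands=[-0.02,-0.52,0,0,0,0,60,-0.02,-0.52,0,0,0,0,60,0,0,0.7,0,0,0,60,0,0,0.7,0,0,0,60,0,0,0.7,0,0,0,60,0,0,0.7,0,0,0,60,0,0,0.7,0,0,0,60,0,0,0.7,0,0,0,60,0,0,0.7,0,0,0,60,0,0,0.5,0,0,0,60,0,0,0.3,0,0,0,60,0,0,0.18,0,0,0,60,0,0,0,0,0,0,60,0,0,0,0,0,0,60],
)

```text
t: 56.05
tool_pos: [0.4057, -0.0791, 0.0232]
tool_rot: [2.264, 2.176, 0.001]
contact_force: [-0.1, -0.1, -0.5]
opening: 0.0597
grip_force: 0.0
```

Run:
```python
from h import *
plan((.4048,-.08,.020),87.7)
```

```text
t 56.0 pos [ 0.4057 -0.0791  0.0232] yaw 87.72 tilt [ 0.001 -0.    -1.   ] q [-0.37 -0.24  2.26 -0.    1.12 -0.33] open 0.0597 F [-0.1 -0.1 -0.5]
  turn share tot 0.0 shift shares tot x -0.02 y -0.01 z 0.05
```

Request:
jog_arm(
  commands=[-0.01,0,0.04,0,0,0,60,0,0,0,0,0,0,10,0,0,0,0,0,0,10,0,0,0,0,0,0,10,0,0,0,0,0,0,10,0,0,-0.2,0,0,0,10,0,0,-0.5,0,0,0,10,0,0,-0.6,0,0,0,10,0,0,-0.5,0,0,0,10,0,0,0,0,0,-0.06,10,0,0.3,0,0,0,0,10,0,0.5,0,0,0,0,10,0,0.5,0,0,0,0,10,0,0.5,0,0,0,0,10,0,0.5,0,0,0,0,10,0,0.44,0,0,0,0,10,0,0,0,0,0,0,10,0,0,0,0,0,0,10],
  newtons=40,
)

```text
t: 58.3
tool_pos: [0.5678, -0.0847, 0.126]
tool_rot: [-2.256, -2.181, 0.003]
contact_force: [-0.7, -0.5, -3.8]
opening: 0.0152
grip_force: 40.2
```

Run:
```python
from h import *
plan((.569,-.0872,.0875),88.1)
d=shot('wrist','w6.png');W=cloud(d);X,Y,Z=W[...,0],W[...,1],W[...,2];o=st();z=o['tool_pos'][2]
rect(W[(abs(X-.57)<.04)&(abs(Y+.08)<.17)&(Z>z-.02)&(Z<z-.002)])
```

```text
t 58.3 pos [ 0.5678 -0.0847  0.126 ] yaw 88.06 tilt [-0.004  0.001 -1.   ] q [-0.28  0.02  1.82 -0.    1.3  -0.24] open 0.0152 F [-0.7 -0.5 -3.8]
  turn share tot -0.01 shift shares tot x -0.04 y 0.02 z 0.64
   n 8399 rect c [ 0.5688 -0.0626] size [0.2084 0.0221] ang 88.11 line yaw 87.95 at [ 5.708e-01 -2.000e-04]
```

View pics/w6.png

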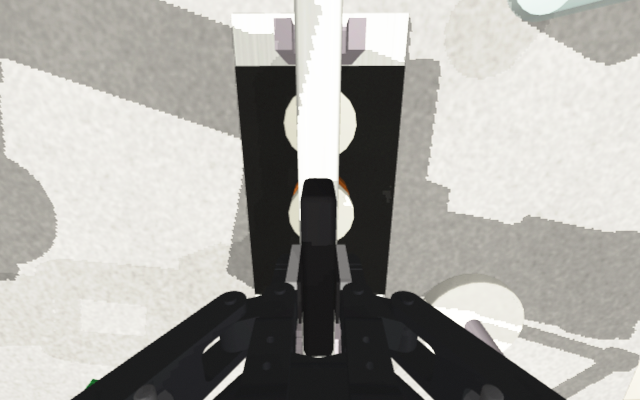

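The bar runs centrally between fork a's cheeks (columns 288 and 350, row 35) and over the lids. I'll lower it.

Request:
jog_arm(
  commands=[-0.04,0.01,0.1,0,0,0,10,0,0,0.2,0,0,0,10,0,0,0.15,0,0,0,10,0,0,0.08,0,0,0,10,0,0,0,0,0,0,10,0,0,0,0,0,0,10],
)

```text
t: 59.1
tool_pos: [0.5702, -0.0876, 0.0967]
tool_rot: [2.258, 2.183, 0.001]
contact_force: [0.1, 0.6, -2.5]
opening: 0.0152
grip_force: 40.1
```

Run:
```python
from h import *
plan((.569,-.0872,.0885),88.1)
```

```text
t 59.1 pos [ 0.5702 -0.0876  0.0967] yaw 88.05 tilt [ 0.001 -0.    -1.   ] q [-0.28  0.06  1.84 -0.    1.24 -0.25] open 0.0152 F [ 0.1  0.6 -2.5]
  turn share tot -0.01 shift shares tot x 0.01 y -0.02 z 0.14
```

Request:
jog_arm(
  commands=[0.01,-0.02,0.08,0,0,0,10,0,0,0.05,0,0,0,10,0,0,0,0,0,0,10,0,0,0,0,0,0,10],
)

```text
t: 59.6
tool_pos: [0.5687, -0.0869, 0.0884]
tool_rot: [-2.259, -2.183, 0.0]
contact_force: [0.5, 0.2, -3.2]
opening: 0.0153
grip_force: 40.2
```

Run:
```python
from h import *
plan((.569,-.0872,.0885),88.1)
```

```text
t 59.6 pos [ 0.5687 -0.0869  0.0884] yaw 88.05 tilt [-0. -0. -1.] q [-0.28  0.07  1.85 -0.    1.23 -0.25] open 0.0153 F [ 0.5  0.2 -3.2]
  turn share tot -0.01 shift shares tot x -0.01 y 0.01 z -0.0
```

Request:
jog_arm(
  commands=[0,0,0.02,0,0,0,10,0,0,0.02,0,0,0,10,0,0,0,0,0,0,10],
)

```text
t: 59.98
tool_pos: [0.5691, -0.0869, 0.0884]
tool_rot: [2.259, 2.184, -0.0]
contact_force: [-5.7, 1.1, 8.9]
opening: 0.0153
grip_force: 41.8
```

Request:
jog_arm(
  commands=[0,0,0,0,0,0,60,0,0,0,0,0,0,60,0,0,0,0,0,0,60,0,0,-0.2,0,0,0,60,0,0,-0.6,0,0,0,60,0,0,-0.75,0,0,0,85,0,0,-0.75,0,0,0,85,0,0,-0.75,0,0,0,85,0,0,-0.75,0,0,0,85,0,0,-0.75,0,0,0,85,0,0,-0.35,0,0,0,85,0,0,0,0,0,0,85],
)

```text
t: 61.48
tool_pos: [0.5692, -0.087, 0.3819]
tool_rot: [2.257, 2.181, 0.003]
contact_force: [0.2, 0.1, -0.4]
opening: 0.0848
grip_force: 0.0
```

Run:
```python
from h import *
plan((.53,-.42,.36),190)
d=shot('wrist','w7.png');W=cloud(d);X,Y,Z=W[...,0],W[...,1],W[...,2];I=d['image'].astype(int)
k=(abs(X-.567)<.03)&(abs(Y+.085)<.16)
print('griptop');rect(W[k&(Z>.11)&(Z<.12)&(I.max(-1)<80)]);print('bar')
rect(W[(abs(X-.569-.0323*(Y+.087))<.0115)&(abs(Y+.085)<.17)&(Z>.077)&(Z<.086)])
for y in(.04,-.21):print('z at end',np.nanmedian(Z[(abs(X-.569-.0323*(Y+.087))<.008)&(abs(Y-y)<.012)]))
jars('wrist')
```

```text
t 61.5 pos [ 0.5692 -0.087   0.3819] yaw 88.05 tilt [ 0.003 -0.001 -1.   ] q [-0.28 -0.11  1.53 -0.    1.72 -0.25] open 0.0848 F [ 0.2  0.1 -0.4]
  turn share tot -17.79 shift shares tot x 1.61 y -5.35 z 0.37
griptop
   n 606 rect c [ 0.5692 -0.0865] size [0.0872 0.0133] ang 87.75 line yaw 87.99 at [ 0.5691 -0.085 ]
bar
   n 2001 rect c [ 0.5695 -0.0871] size [0.2896 0.0219] ang 88.1 line yaw 88.1 at [ 0.5702 -0.0637]
z at end 0.08148794887501151
z at end 0.08151689277130292
lid px [449  28] n 321 circ [0.7497 0.0822] 0.0283 rect [0.7602 0.0889] [0.0249 0.0563] z 0.0562 rgb [177. 185. 178.]
lid px [307 109] n 219 circ [ 0.5575 -0.0171] 0.0199 rect [ 0.5529 -0.0169] [0.0394 0.0139] z 0.0594 rgb [250. 249. 243.]
lid px [331 108] n 186 circ [ 0.5866 -0.0173] 0.0192 rect [ 0.5903 -0.0174] [0.038  0.0123] z 0.0594 rgb [215. 213. 196.]
lid px [308 154] n 167 circ [ 0.5553 -0.0861] 0.0205 rect [ 0.5513 -0.0859] [0.0407 0.0113] z 0.0594 rgb [189. 187. 170.]
lid px [331 153] n 168 circ [ 0.585  -0.0861] 0.0196 rect [ 0.5882 -0.0861] [0.0388 0.0114] z 0.0593 rgb [213. 210. 194.]
lid px [308 195] n 177 circ [ 0.554  -0.1561] 0.0215 rect [ 0.5489 -0.1559] [0.0429 0.0135] z 0.0596 rgb [188. 186. 169.]
lid px [330 195] n 155 circ [ 0.5809 -0.1561] 0.0203 rect [ 0.5851 -0.1562] [0.0402 0.0119] z 0.0595 rgb [210. 209. 192.]
lid px [365 352] n 228 circ [ 0.6529 -0.5096] 0.0338 rect [ 0.6526 -0.5106] [0.026  0.0657] z 0.0508 rgb [250. 249. 242.]
```

View pics/w7.png

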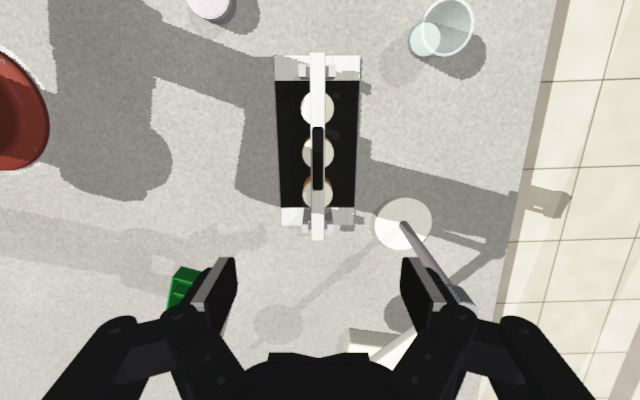

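The bar is down in both forks and centred at (0.5695, -0.0871), level at both ends, with all three lids (rows 108, 154, 195) under it. Now I'll go to the magnifier peg.

Request:
jog_arm(
  commands=[0,0,0,0,0,0.99,85,0,0,0,0,0,0.99,85,0,0,0,0,0,0.99,85,0,0,0,0,0,0.99,85,0,0,0,0,0,0.99,85,0,0,0,0,0,0.99,85,0,0,0,0,0,0.99,85,0,0,0,0,0,0.97,85,-0.53,0.45,0,0,0,0,85,-0.53,0.45,0,0,0,0,85,-0.53,0.45,0,0,0,0,85,-0.53,0.45,0,0,0,0,85,-0.53,0.45,0,0,0,0,85,-0.53,0.45,0,0,0,0,85,-0.53,0.45,0,0,0,0,85,-0.53,0.45,0,0,0,0,85,0,0,0,0,0,0,85],
)

```text
t: 63.7
tool_pos: [0.5273, -0.4202, 0.3755]
tool_rot: [-2.922, -1.139, 0.005]
contact_force: [-0.1, 0.4, -0.7]
opening: 0.0848
grip_force: 0.0
```

Run:
```python
from h import *
d=shot('wrist','w8.png');W=cloud(d);X,Y,Z=W[...,0],W[...,1],W[...,2]
p=W[(Z>.306)&(Z<.32)&(abs(X-.53)<.05)&(abs(Y+.42)<.05)];c=cv2.minEnclosingCircle(np.ascontiguousarray(p[:,:2].astype(np.float32)));print(len(p),c,p.mean(0))
p=W[(Z>.252)&(Z<.262)&(X>.47)&(X<.64)&(Y>-.46)&(Y<-.3)];print('head');rect(p)
plan((*c[0],.36),42.8)
```

```text
346 ((0.5298439264297485, -0.42212343215942383), 0.008093919605016708) [ 0.53068786 -0.42139598  0.31268114]
head
   n 8684 rect c [ 0.5842 -0.3822] size [0.1463 0.1115] ang 16.34 line yaw 44.16 at [ 0.5803 -0.3747]
 t 63.8 pos [ 0.5278 -0.4187  0.3763] yaw 42.68 tilt [-0.004  0.004 -1.   ] q [-0.78  0.13  1.3   0.    1.72  0.04] open 0.085 F [ 0.2  0.4 -0.3]
  turn share tot -0.02 shift shares tot x -0.01 y 0.06 z 0.27
```

View pics/w8.png

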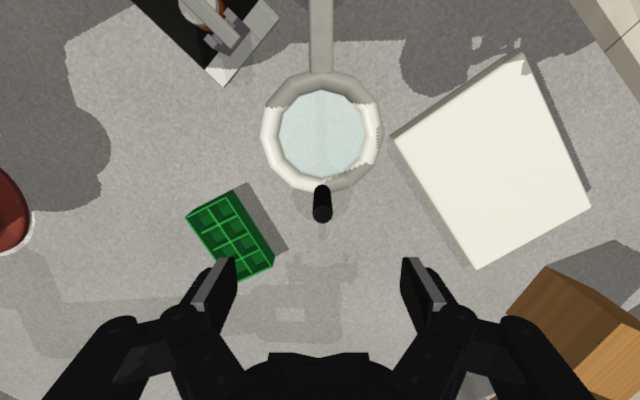

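The peg is at (322,205), centred between the fingers, at world (0.530, -0.422). Grip and swing back.

Request:
jog_arm(
  commands=[0,0.06,0.4,0,0,0,85,0,0,0.5,0,0,0,85,0,0,0.5,0,0,0,85,0,0,0.34,0,0,0,85,0,0,0,0,0,0,10,0,0,0,0,0,0,10,0,0,0,0,0,0,10,0,0,0,0,0,0,10,0,0,0,0,0,0,10,0,0,0,0,0,0,10,0,-0.23,0,0,0,0.5,10,0.01,-0.23,0,0,0,0.5,10,0.02,-0.45,0,0,0,1,10,0.02,-0.45,0,0,0,1,10,0.02,-0.45,0,0,0,1,10,0.02,-0.45,0,0,0,1,10],
  newtons=30,
)

```text
t: 65.75
tool_pos: [0.4664, -0.3039, 0.2773]
tool_rot: [3.114, 0.379, 0.003]
contact_force: [1.5, -2.4, 6.2]
opening: 0.0151
grip_force: 29.8
```

```bash
cat >> h.py <<'E'
def sw():
    o=st();h=np.array([.7268,-.2344]);v=o['tool_pos'][:2]-h
    print('radius',np.hypot(*v).round(4),'angle',(np.degrees(np.arctan2(v[1],v[0]))%360).round(2))
E
python3 - <<'E'
from h import *
sw();plan((.5282,-.0486,.272),-43.1)
E
```

```text
radius 0.2695 angle 194.95
 t 65.8 pos [ 0.4664 -0.3039  0.2773] yaw 13.89 tilt [ 0.002 -0.004 -1.   ] q [-0.71 -0.14  1.72 -0.    1.55  0.62] open 0.0151 F [ 1.5 -2.4  6.2]
  turn share tot 9.95 shift shares tot x -2.16 y -3.81 z 0.09
```

Request:
jog_arm(
  commands=[0.02,-0.45,0,0,0,1,10,0.02,-0.45,0,0,0,1,10,0.02,-0.45,0,0,0,1,10,0.02,-0.45,0,0,0,1,10,0.02,-0.45,0,0,0,1,10,0.02,-0.45,0,0,0,1,10,0.02,-0.45,0,0,0,1,10,0.02,-0.45,0,0,0,1,10,0,-0.23,0,0,0,0.5,10,0,0,0,0,0,0,10,0,0,0,0,0,0,10],
)

```text
t: 67.12
tool_pos: [0.5053, -0.0824, 0.2773]
tool_rot: [-2.999, 0.932, -0.003]
contact_force: [-1.4, 2.9, 6.0]
opening: 0.0153
grip_force: 29.9
```

Run:
```python
from h import *
sw();plan((.5282,-.0486,.272),-43.1)
```

```text
radius 0.2687 angle 145.53
 t 67.1 pos [ 0.5053 -0.0824  0.2773] yaw -34.53 tilt [ 0.002  0.001 -1.   ] q [-0.31 -0.25  1.82  0.    1.57  1.87] open 0.0153 F [-1.4  2.9  6. ]
  turn share tot 1.5 shift shares tot x -0.11 y -0.67 z 0.09
```

Request:
jog_arm(
  commands=[0.02,-0.45,0,0,0,1,10,0,-0.22,0,0,0,0.5,10,0,0,0,0,0,0,10,0,0,0,0,0,0,10,0,0,0,0,0,0,10],
)

```text
t: 67.75
tool_pos: [0.5305, -0.0511, 0.2773]
tool_rot: [-2.92, 1.154, -0.004]
contact_force: [1.3, 1.8, 4.9]
opening: 0.0149
grip_force: 30.0
```

Run:
```python
from h import *
sw();plan((.5282,-.0486,.272),-43.1)
for c in('wrist','scene'):
    d=shot(c,'f_%s.png'%c);W=cloud(d);X,Y,Z=W[...,0],W[...,1],W[...,2]
    p=W[(Z>.245)&(Z<.26)&(np.hypot(X-.569,Y+.087)<.075)&(np.hypot(X-.569,Y+.087)>.03)]
    # ring: algebraic outer circle, keep pts off the arm
    print(c);rect(p);print(cv2.minEnclosingCircle(np.ascontiguousarray(p[:,:2].astype(np.float32))))
```

```text
radius 0.2686 angle 136.96
 t 67.8 pos [ 0.5305 -0.0511  0.2773] yaw -43.15 tilt [ 0.003  0.001 -1.   ] q [-0.24 -0.19  1.77  0.    1.56  2.09] open 0.0149 F [1.3 1.8 4.9]
  turn share tot -0.01 shift shares tot x -0.06 y -0.0 z 0.09
wrist
   n 21407 rect c [ 0.57  -0.089] size [0.1151 0.1163] ang 2.6 line yaw -42.65 at [ 0.5749 -0.0934]
((0.5749203562736511, -0.09302356094121933), 0.06664607673883438)
scene
   n 464 rect c [ 0.5703 -0.0863] size [0.1129 0.1187] ang 6.07 line yaw -38.75 at [ 0.5775 -0.0823]
((0.5772626399993896, -0.08809371292591095), 0.0675952136516571)
```

View pics/f_wrist.png

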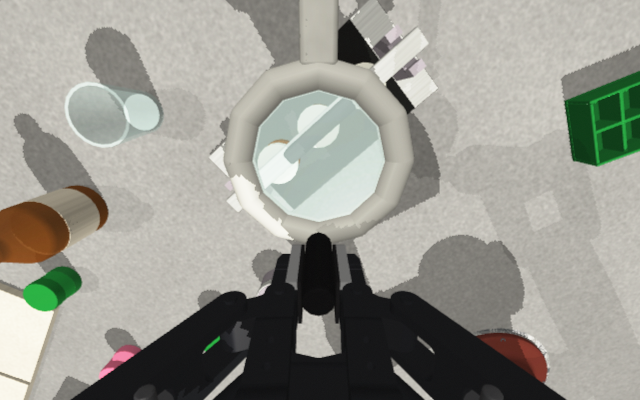

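The ring centre fits at (0.570, -0.089), about 2 mm from the bar's middle. Release and retreat.

Request:
jog_arm(
  commands=[0,0,0,0,0,0,85,0,0,0,0,0,0,85,0,0,0,0,0,0,85,0,0,-0.2,0,0,0,85,0,0,-0.5,0,0,0,85,0,0,-0.7,0,0,0,85,0,0,-0.7,0,0,0,85,-0.6,0,-0.5,0,0,0,85,-0.6,0,0,0,0,0,85,-0.6,0,0,0,0,0,85,0,0,0,0,0,0,85],
)

```text
t: 69.22
tool_pos: [0.4499, 0.0234, 0.4337]
tool_rot: [-2.922, 1.152, -0.005]
contact_force: [-0.3, -0.2, 0.5]
opening: 0.0853
grip_force: 0.0
```

Run:
```python
from h import *
plan((.5,0,.4),0)
d=shot('wrist');W=cloud(d);X,Y,Z=W[...,0],W[...,1],W[...,2]
p=W[(Z>.245)&(Z<.26)&(np.hypot(X-.569,Y+.087)<.075)&(np.hypot(X-.569,Y+.087)>.03)];rect(p)
p=W[(Z>.306)&(Z<.32)&(abs(X-.53)<.04)&(abs(Y+.05)<.04)];print('peg',cv2.minEnclosingCircle(np.ascontiguousarray(p[:,:2].astype(np.float32))))
d=shot('scene');big=cv2.resize(d['image'][140:320,180:460],None,fx=2.8,fy=2.8,interpolation=cv2.INTER_CUBIC);cv2.imwrite('pics/end.png',big[:,:,::-1])
```

```text
t 69.2 pos [0.4499 0.0234 0.4337] yaw -43.03 tilt [ 0.004 -0.    -1.   ] q [-0.11 -0.41  1.69  0.    1.86  2.21] open 0.0853 F [-0.3 -0.2  0.5]
  turn share tot -7.51 shift shares tot x 0.83 y 0.39 z 0.56
   n 4660 rect c [ 0.5503 -0.0705] size [0.1131 0.0746] ang 46.99 line yaw 49.98 at [ 0.554  -0.0672]
peg ((0.528469979763031, -0.04995917156338692), 0.008039663545787334)
```

View pics/end.png

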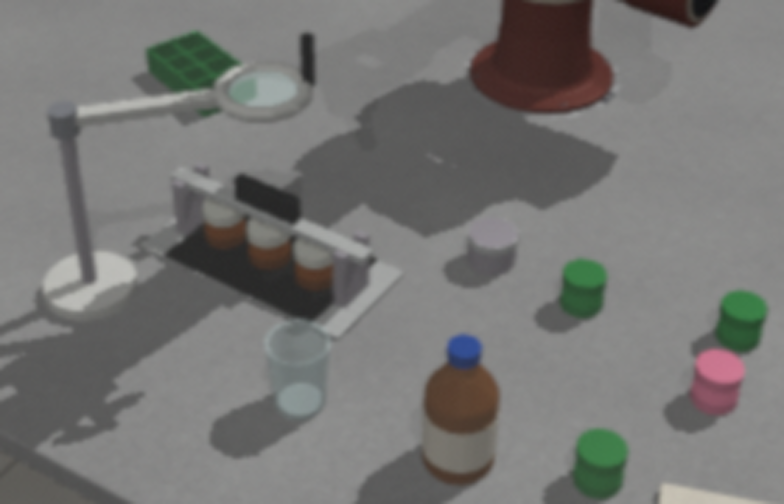

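The end picture shows three jars under the bar (224,225; 270,240; 315,262), the tin upright at (493,245), the lens over the bar, and the bystanders and look-alikes where they were. I'll hand the job in.

```bash
python3 -c "
from station import job
print(job.finish_job())"
```

```text
the job is handed in; nothing more can be done
None
```

I handed the job in at about 69 s. The three jars stand in line under the centred bar, the tin is upright on the bench, and the lens is back within about 4 mm of the bar's middle; one jar was knocked aside during the run and I put it back in its place.

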